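# Tap a stuck condenser carrier out of its guide

### The arm

A 6-joint arm with a two-finger parallel gripper is mounted at the origin on the work surface. World frame = base frame: x ahead of the robot, y to its left, z up, the work surface at z = 0. Lengths are in m, angles in rad, forces in N, time in s.
With the tool pointing down it reaches from about 0.25 to 0.725 m from the base axis. Payload 4 kg.
Tool frame: the origin (TCP) lies at the very end of the fingers, on their centre line; the grasp point (between the pads) lies 19 mm behind it; y points along the fingers, z is the direction in which the jaws open and shut, and the axes are right-handed (so a half turn about y gives the same grasp; the last joint's range is limited). The gripper opens to 85 mm and grips with 20 to 120 N. Pads are 22 mm wide; open, the fingers measure 114 mm over their backs; the gripper's body (76 mm by 85 mm) begins 54 mm behind the grasp point. The pads swing forward as they close: fully open they stand 13 mm farther back than shut.
Start: joints at [1.166, 0.241, 0.005, 1.335, 0, 1.571], TCP at [0.197, 0.46, 0.231] pointing down, gripper open.
Joint ranges: [-2.72, 2.72], [-1.05, 1.87], [-1.09, 1.28], [-1.99, 2.15], [-1.42, 1.44], [-3.14, 3.14]. Speed limits (rad/s): [2.79, 2.79, 3.14, 3.14, 3.14, 3.14].

### API

Orientations are given as a unit quaternion [x, y, z, w].
In Python, from workcell import bot gives the robot as it stands. The module is installed in compiled form; this text tells all that it offers.
- The arm moves only by the tool move_arm, never from a script. Its argument "increments" is a list of rows, each an object with "grip": the closure, from 0 (fully open) to 1 (shut); "linear": the shift along the tool's x, y, z scaled (see below), a list of three; "twist": the turn about the tool's y scaled (see below). A call has exactly 5 rows; each row shifts and turns the pose as measured when the row begins, along the tool's axes as they then stand; what a row does not reach is not made up. The controller multiplies each number of a shift by 0.2 m and each number of a turn by 2 rad. A row lasts 1/10 s, in which the tool goes at most 50 mm and 8.59 degrees, less where a joint would pass 70% of its speed; a pose out of reach is approached as far as the arm can. A call with a number of a shift or a turn outside -1 to 1 is refused whole. A call with a gripper value outside its range is refused whole. The fingers move at their own pace and stop on an object; the grip force is fixed at half the most. Time passes only in rows, so rows that do not move let the fingers close, or fill a call up. It gives the time, the measured TCP pose, the force and the opening at its end, in the units of the state.
- bot.get_obs(): the state, without advancing time (a new reading comes with each control period).
- bot.camera(name): name is "side" or "top"; returns (picture, depth): 420x560x3 uint8, blue, green, red; 420x560 float32, m along the optical axis (not along the pixel's ray), 0 where there is no reading.
- bot.camera_params(name): a dict with "camera_matrix" (3x3 intrinsics, pixels), "dist" ([k1, k2, p1, p2, k3] as OpenCV has them; the pictures are not rectified), "rvec" (rotation vector, rad) and "tvec" (3), from world to camera coordinates, as OpenCV has them. Camera axes: x right, y down, z forward; pixel columns grow to the right and rows downward; lengths in m; the calibration is good to about 2 mm. A picture is of the moment at which its call begins. camera_params takes no time and is no camera call.
- bot.job_done(): hands the job in, once; it reports no verdict.
The state is a dict: "clock": time; "joint_pos": joint angles; "joint_vel": joint speeds; "tau": joint torques, N m; "eef_pos": TCP position; "tool_rot": TCP orientation; "ft_force": force on the tool from outside, world axes, zero at the start; "ft_torque": the same for the moment, N m; "grip_width": finger opening in m.
Only numpy, scipy, OpenCV 4.12 (cv2) and the standard library are available. Lean on these libraries where they do the work, as an engineer would, in place of code of your own. Each camera call takes 0.05 s, during which the arm holds its last target. There are 200 camera calls.

### The job

The condenser carrier is stuck in its guide block. Take the mallet from its rest and work the carrier forwards with light taps on the two ends of its blue crossbar, left and right in turn so that it never jams askew, until its black block has come clear of the sprung pads and it is loose in the guide; then stand the mallet back in its rest. Never strike or press hard, touch the carrier only with the mallet, and leave everything else where it is.

Things in the scene. Friction and masses are not known exactly. Their poses are not given: they have to be found in the camera images.
- guide: Fixed block: plate 110 x 175 x 12 mm (x -25 to +85) with two white rails (x -24 to +52, inner faces y +-31.5, 26 mm high). Origin on the bench between the rails; x along them, the way the carrier comes out (away from the robot), z up. At x = 0 a round sprung rubber pad in each rail grips the carrier's block. Under the crossbar is bare bench.
- carrier: Lens carrier, 0.24-0.39 kg, on the guide's plate. Black block 64 x 60 x 22 mm (30 mm high with its steel lens ring), a tang to the rear and a blue crossbar 12 x 150 x 24 mm centred at x -84, 16 to 40 mm above the bench. Origin: centre of the block's underside, x forwards. Starts at x +4 to +10 in the guide frame; leaves the pads at +32 to +35, done past +36; the crossbar meets the rails at +54.
- ear_left (a point): Where to tap: rear (-x) face of the crossbar's left (+y) end, 65 mm from the centre line, 10 mm from the end, 28 mm above the bench. A light push here (some 4 to 9 N, hidden) swings the carrier about the right pad; after some 3 to 10 mm the block wedges in the rails and the force climbs steeply: go to the other end. Over 13 N is too hard.
- ear_right (a point): The same at the right (-y) end, 65 mm from the centre line; it swings the carrier about the left pad. Each such swing also brings the block some 2 to 4 mm forwards. A push at the crossbar's middle works against both pads at once and needs over 14 N: too hard.
- rest: Grey open pocket for the mallet, fixed to the bench: 96 (x) x 60 (y) x 18 mm outside, 84 x 48 mm inside, walls and floor 6 mm thick. Origin under its centre; x along its length.
- mallet: Mallet, 0.13 kg, head down in its rest (origin 6 mm above the bench). White head: cylinder 32 mm thick, 60 mm long along x, axis 16 mm above the origin, flat sole. Wooden handle 18 x 18 mm, upright, 30 to 102 mm above the origin (centre of the underside). Grip it some 60 mm up, fingers closing along the head; either domed end taps.
- slide_box: Bystander: yellow slide box 80 x 100 x 28 mm, origin under its centre.
- lock_ring: Bystander: brass lock ring 28 mm in diameter, 7 mm high, lying on the guide's plate beside the run-out. Origin under its centre.
- objective: Bystander: steel microscope objective standing, 27 mm in diameter, 45 mm high. Origin under its centre.
- oil_bottle: Bystander: small amber bottle, 32 mm in diameter, 65 mm high. Origin under its centre.
- dish: Bystander: clear shallow dish 90 mm wide, 16 mm high. Origin under its centre.
- screwdriver: Bystander: red-handled screwdriver 160 mm long lying on the bench.
- jug: Bystander: white plastic jug 110 x 150 mm, 200 mm high. Origin under its centre.

How it is judged:
On the way, in this order (a step that is already met when the one before it is completed fails the run):
1. the mallet is lifted out of its rest (z of mallet in the frame of rest above 0.04 m), for 0.1 s.
2. the carrier has been tapped clear of the pads with the mallet (x of carrier in the frame of guide above 0.036 m and horizontal distance between mallet and rest above 0.08 m), for 0.1 s.
At the end, for the whole second after the job is handed in: Carrier origin over 36 mm forward of the guide's origin, lying flat on the guide's plate (lifted under 6 mm, tilt under 0.1 rad), at rest; mallet at rest on the floor of its rest, handle up (within 18 mm of its centre, tilt under 0.12 rad); robot clear of all (x of carrier in the frame of guide above 0.036 m and z of carrier in the frame of guide below 0.018 m and angle between carrier's own z axis and vertical below 0.1 rad and linear speed of each of carrier, mallet below 0.02 m/s and horizontal distance between mallet and rest below 0.018 m and z of mallet in the frame of rest below 0.012 m and angle between mallet's own z axis and vertical below 0.12 rad); the robot touches nothing.
It fails at once if the mallet strikes or presses on the carrier with more than 13 N (contact force between mallet and carrier above 13 N).
It fails at once if the robot itself touches the carrier (contact force between any of the fingers, the arm and carrier above 0.5 N).
It fails at once if a bystander is moved by more than 30 mm (distance of any of slide_box, lock_ring, objective, oil_bottle, dish, screwdriver, jug from where it was at the start of the episode above 0.03 m).
It also fails if it takes over 72 s, if anything falls off the work surface, if the arm or the gripper's body presses on something with over 40 N, if the wrist force passes 120 N, or if a joint passes its speed limit or range.

## Working session

There is one attempt and no reset: what is moved stays moved. The work goes in short steps, Python scripts to look and compute and a tool call to move; the robot and the scene stay as the last step left them, time stands still between calls to the robot, and variables do not carry over. Pictures are saved under pics/ and viewed, about 8 in all and at most 12, crops included, and the job is handed in when it is done.

Besides the shell and the picture viewer there is one more tool, called after "Request:" as a command line: name --argument value ..., lists and objects as JSON in quotes. move_arm: Moves the arm, as the interface text tells. Its arguments: {"type":"object","properties":{"increments":{"type":"array"}},"required":["increments"]}

```bash
mkdir -p pics; cat > h.py <<'E'
import numpy as np, cv2
from workcell import bot
from scipy.spatial.transform import Rotation as R
def cam(n):
    p=bot.camera_params(n); return np.array(p["camera_matrix"]),np.array(p["dist"]),cv2.Rodrigues(np.array(p["rvec"]))[0],np.array(p["tvec"]).ravel()
def on_z(n,uv,z):
    K,D,Rm,t=cam(n); q=cv2.undistortPoints(np.array(uv,float).reshape(-1,1,2),K,D).reshape(-1,2)
    d=np.c_[q,np.ones(len(q))]@Rm; c=-Rm.T@t
    return c+d*((z-c[2])/d[:,2])[:,None]
def at_depth(n,uv,dep):
    K,D,Rm,t=cam(n); q=cv2.undistortPoints(np.array(uv,float).reshape(-1,1,2),K,D).reshape(-1,2)
    return (np.c_[q,np.ones(len(q))]*np.array(dep).reshape(-1,1)-t)@Rm
def px(n,P):
    p=bot.camera_params(n); return cv2.projectPoints(np.array(P,float).reshape(-1,1,3),np.array(p["rvec"]),np.array(p["tvec"]),np.array(p["camera_matrix"]),np.array(p["dist"]))[0].reshape(-1,2)
def cloud(n,dep):
    v,u=np.nonzero(dep>0); return np.c_[u,v],at_depth(n,np.c_[u,v],dep[v,u])
E
python3 - <<'E'
from h import *
for n in("top","side"):
    im,d=bot.camera(n); cv2.imwrite(f"pics/{n}0.png",im); np.save(f"{n}0.npy",d); np.save(f"{n}im0.npy",im)
    K,D,Rm,t=cam(n); print(n,-Rm.T@t,K[0,0],(d>0).mean())
o=bot.get_obs(); print(o)
E
```

```text
top [0.52373866 0.06802454 1.33811917] 461.9529111745208 0.9960459183673469
side [0.57678134 1.03671419 0.68474978] 482.7816636090902 0.9959991496598639
{'clock': 0.1, 'joint_pos': array([1.16598116e+00, 2.41391315e-01, 3.86806271e-03, 1.33523831e+00,
       3.07444193e-05, 1.57080864e+00]), 'joint_vel': array([ 0.00074646, -0.00213842,  0.00383303, -0.0002947 ,  0.00087971,
       -0.00139511]), 'tau': array([ 2.82871033e-04, -3.73137832e+01,  2.53010756e+01,  1.08844112e-02,
        1.27442112e-05,  4.87097637e-06]), 'eef_pos': array([0.19668847, 0.4590606 , 0.23047868]), 'tool_rot': array([ 0.69334873, -0.14230303,  0.14200239, -0.69199184]), 'ft_force': array([ 0.85194398,  0.68289754, -0.06515312]), 'ft_torque': array([-0.02174098, -0.02915014, -0.00735971]), 'grip_width': 0.08563390325891453}
```

View pics/top0.png

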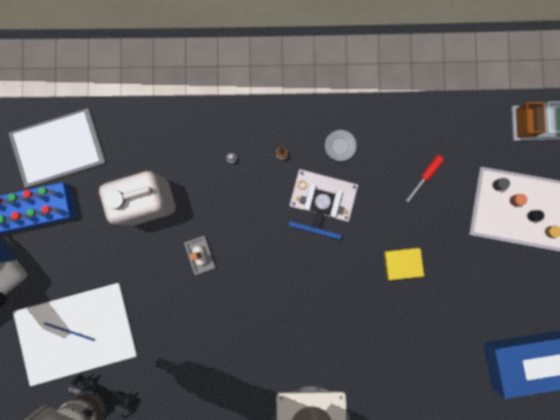

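View pics/side0.png

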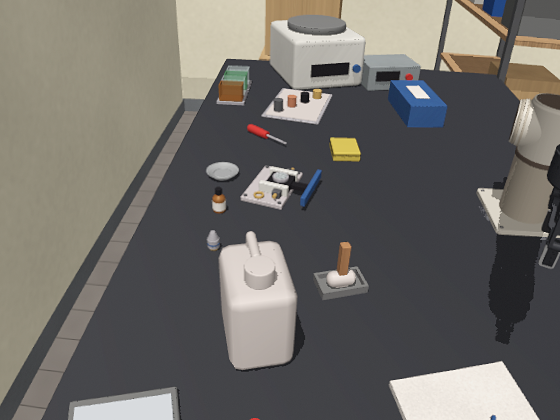

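```bash
python3 - <<'E'
from h import *
a=np.load("topim0.npy");b=np.load("sideim0.npy")
def c(im,x,y,w,h): return cv2.resize(im[y:y+h,x:x+w],(400,300),interpolation=cv2.INTER_CUBIC)
m=np.vstack([np.hstack([c(a,280,165,80,60+20-20),c(a,170,230,60,45)]),np.hstack([c(b,235,155,100,75),c(b,300,235,80,60)])])
cv2.imwrite("pics/m.png",m)
d=np.load("top0.npy"); uv,P=cloud("top",d)
# heights
def reg(x0,x1,y0,y1,z0,z1):
    s=(uv[:,0]>=x0)&(uv[:,0]<=x1)&(uv[:,1]>=y0)&(uv[:,1]<=y1)&(P[:,2]>z0)&(P[:,2]<z1); return uv[s],P[s]
u,p=reg(170,230,230,280,0.07,0.2); print("handle",len(p),p.mean(0),p.min(0),p.max(0))
u,p=reg(170,230,230,280,-0.01,0.008);print("floor z",np.median(p[:,2]))
# crossbar blue
im=a.astype(int)
B=(im[:,:,0]>im[:,:,2]*2)&(im[:,:,0]>70)
v,uu=np.nonzero(B[215:245,280:350]);uu=uu+280;v=v+215
w=on_z("top",np.c_[uu,v],0.04);r=cv2.minAreaRect(w[:,:2].astype(np.float32)*1000);print("bar",r,len(w), np.median(d[v,uu]))
# rest
s=cv2.inRange(a[235:275,180:220],(55,55,55),(255,255,255))
v,uu=np.nonzero(s);w=on_z("top",np.c_[uu+180,v+235],0.018);print("rest",cv2.minAreaRect(w[:,:2].astype(np.float32)*1000))
s=cv2.inRange(a[165:225,280:362],(100,100,100),(255,255,255))
v,uu=np.nonzero(s);w=on_z("top",np.c_[uu+280,v+165],0.012);print("plate",cv2.minAreaRect(w[:,:2].astype(np.float32)*1000))
E
```

```text
handle 62 [0.48445688 0.30859451 0.10326445] [0.47427267 0.30028269 0.0721984 ] [0.49445908 0.3203128  0.11276774]
floor z 0.000723118245786639
bar ((549.7466430664062, -18.331329345703125), (151.61338806152344, 15.021573066711426), 73.83292388916016) 276 1.2974873
rest ((486.05755615234375, 309.66229248046875), (112.23212432861328, 110.38432312011719), 89.0508804321289)
plate ((651.3689575195312, -46.78269958496094), (179.8863067626953, 115.38446807861328), 74.28839874267578)
```

View pics/m.png

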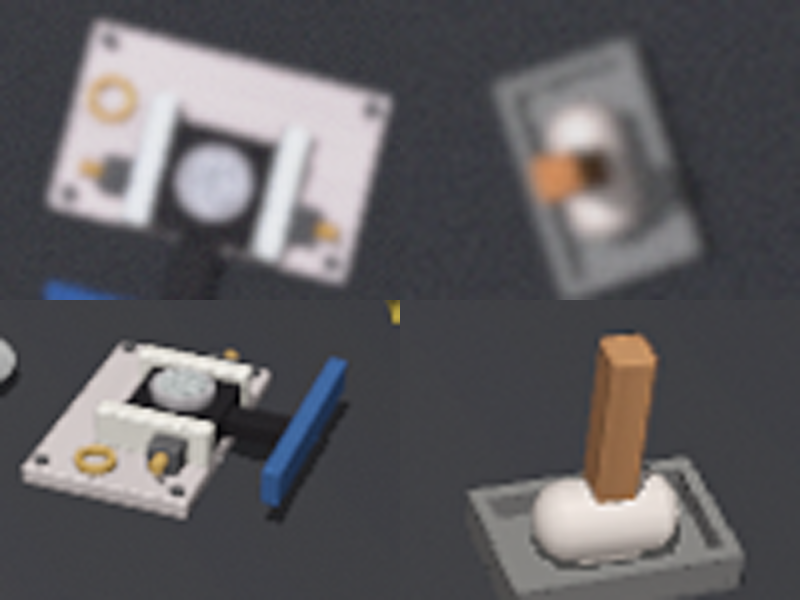

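```bash
python3 - <<'E'
from h import *
def m(pts,x0,y0,s): return (np.array(pts,float)+.5)/s-.5+[x0,y0]
rest=on_z("top",m([(94,82),(235,38),(303,248),(170,300)],170,230,400/60),.018)[:,:2]
print(rest.round(4),rest.mean(0)); 
e=(rest[0]-rest[3])+(rest[1]-rest[2]);print("rest yaw",np.degrees(np.arctan2(e[1],e[0])),np.linalg.norm(e)/2, np.linalg.norm(rest[0]-rest[1]))
side=on_z("side",(np.array([(469,491),(684,458),(743,552),(0,0)])-[400,300]+.5)/5-.5+[300,235],.018)[:,:2];print("side rest corners",side[:3].round(4))
pl=on_z("top",m([(97,20),(392,95),(345,285),(48,208)],280,165,5),.012)[:,:2]
e=(pl[0]-pl[3])+(pl[1]-pl[2]);yaw=np.arctan2(e[1],e[0]);ex=np.array([np.cos(yaw),np.sin(yaw)]);ey=np.array([-ex[1],ex[0]])
print("plate",pl.round(4),pl.mean(0),np.degrees(yaw),np.linalg.norm(e)/2,np.linalg.norm(pl[0]-pl[1]))
g=pl.mean(0)-.03*ex;print("guide origin",g)
bar=np.array([.5497,-.0183])-0; print("bar in guide",(bar-g)@ex,(bar-g)@ey, "bar yaw",73.83-90)
print("mallet handle top",on_z("top",m([(148,182)],170,230,400/60),.108),"head",on_z("top",m([(186,170)],170,230,400/60),.03))
ps=on_z("side",(np.array([(125,345),(270,370),(187,515),(25,475)])-[0,300]+.5)/4-.5+[235,155],.012)[:,:2]
print("side plate",ps.round(4),ps.mean(0))
# rest refs from side depth handle
d=np.load("side0.npy");uv,P=cloud("side",d)
s=(abs(P[:,0]-.486)<.06)&(abs(P[:,1]-.31)<.06)&(P[:,2]>.05);p=P[s];print("side handle",len(p),p.min(0),p.max(0),p.mean(0))
s=(abs(P[:,0]-.55)<.06)&(abs(P[:,1]+.018)<.1)&(P[:,2]>.03);p=P[s];print(len(p),p.min(0),p.max(0))
E
```

```text
[[0.5224 0.3544]
 [0.5402 0.2942]
 [0.4505 0.2656]
 [0.4295 0.3222]] [0.48565572 0.30911491]
rest yaw 18.399033498539833 0.09627199435760322 0.06279297848241364
side rest corners [[0.5389 0.2951]
 [0.4492 0.2659]
 [0.4289 0.3207]]
plate [[ 0.7285  0.0219]
 [ 0.682  -0.1474]
 [ 0.5728 -0.1175]
 [ 0.6199  0.0521]] [ 0.65080734 -0.04771716] -15.407420923608434 0.11293674029005275 0.17554636653753947
guide origin [ 0.62188551 -0.03974673]
bar in guide -0.07528922582688886 0.0014976369149762685 bar yaw -16.17
mallet handle top [[0.48255975 0.31351682 0.108     ]] head [[0.48472173 0.313043   0.03      ]]
side plate [[ 0.6769 -0.1429]
 [ 0.5741 -0.12  ]
 [ 0.6197  0.0623]
 [ 0.7243  0.0294]] [ 0.64874847 -0.04277868]
side handle 321 [0.47384724 0.30107835 0.05037756] [0.49512171 0.32228252 0.11161079] [0.48523674 0.31523055 0.08443485]
347 [ 0.52612143 -0.11328334  0.03000966] [0.60998026 0.05670252 0.04563887]
```

```bash
cat >> h.py <<'E'
def plan(xy,z,yaw,show=True):
    "tool-axis shift (m) and twist (rad) to bring TCP to xy,z with jaw axis along yaw (deg)"
    o=bot.get_obs(); M=R.from_quat(o["tool_rot"]).as_matrix(); p=np.array(o["eef_pos"])
    d=np.array([*xy,z])-p; sh=M.T@d
    a=np.arctan2(M[1,2],M[0,2]); dy=np.radians(yaw)-a; dy=(dy+np.pi/2)%np.pi-np.pi/2
    print("t",round(o["clock"],2),"tcp",p.round(4),"jawyaw",np.degrees(a).round(2),"down",M[:,1].round(3),"xaxis",M[:,0].round(3),"d",d.round(4),"shift/0.2",(sh/.2).round(4),"yaw diff rad",dy.round(4),"twist units (about tool y, sign flipped if y down)",(-dy/2).round(4),"F",o["ft_force"].round(2),"w",round(o["grip_width"],4),"j6",o["joint_pos"][5].round(2))
E
python3 - <<'E'
from h import *
a=np.load("topim0.npy").astype(int)
s=a[235:275,180:220]; print(np.percentile(s.max(2),[50,80,90,95,99]))
k=(s.min(2)>120); v,u=np.nonzero(k); w=on_z("top",np.c_[u+180,v+235],.025)[:,:2]; print(len(w),w.mean(0))
c=np.cov(w.T);e,V=np.linalg.eigh(c);print(np.degrees(np.arctan2(*V[::-1,1])),np.sqrt(e))
plan((.484,.312),.15,14)
E
```

```text
[ 81.   131.   149.   188.   218.01]
343 [0.48678469 0.30902707]
-166.67628708946904 [0.01449984 0.03029352]
t 0.1 tcp [0.1967 0.4591 0.2305] jawyaw 66.81 down [-0.001 -0.002 -1.   ] xaxis [ 0.919 -0.394 -0.   ] d [ 0.2873 -0.1471 -0.0805] shift/0.2 [ 1.6101  0.4026 -0.1093] yaw diff rad -0.9216 twist units (about tool y, sign flipped if y down) 0.4608 F [ 0.85  0.68 -0.07] w 0.0856 j6 1.57
```

Request:
move_arm --increments '[{"grip": 0,"linear": [0.25,0,-0.017],"twist": 0},{"grip": 0,"linear": [0.25,0,-0.017],"twist": 0},{"grip": 0,"linear": [0.25,0,-0.017],"twist": 0},{"grip": 0,"linear": [0.25,0,-0.017],"twist": 0},{"grip": 0,"linear": [0.25,0,-0.017],"twist": 0}]'

```text
clock: 0.6
eef_pos: [0.4182, 0.3475, 0.2278]
tool_rot: [0.695, -0.138, 0.135, -0.692]
ft_force: [0.7, 0.5, 0.7]
grip_width: 0.0855
```

Request:
move_arm --increments '[{"grip": 0,"linear": [0,0,0],"twist": 0.073},{"grip": 0,"linear": [0,0,0],"twist": 0.073},{"grip": 0,"linear": [0,0,0],"twist": 0.073},{"grip": 0,"linear": [0,0,0],"twist": 0.073},{"grip": 0,"linear": [0,0,0],"twist": 0.073}]'

```text
clock: 1.1
eef_pos: [0.4247, 0.3407, 0.2235]
tool_rot: [0.6, -0.383, 0.381, -0.591]
ft_force: [-0.3, 0.4, -0.3]
grip_width: 0.0852
```

```bash
python3 -c "
from h import *
plan((.484,.312),.15,16)"
```

```text
t 1.1 tcp [0.4247 0.3407 0.2235] jawyaw 24.67 down [-0.009 -0.009 -1.   ] xaxis [ 0.417 -0.909  0.004] d [ 0.0593 -0.0287 -0.0735] shift/0.2 [0.2526 0.3662 0.2137] yaw diff rad -0.1513 twist units (about tool y, sign flipped if y down) 0.0756 F [-0.33  0.37 -0.27] w 0.0852 j6 1.82
```

Request:
move_arm --increments '[{"grip": 0,"linear": [0,0,0],"twist": 0.076},{"grip": 0,"linear": [0.1,0.1,0.1],"twist": 0},{"grip": 0,"linear": [0.1,0.1,0.1],"twist": 0},{"grip": 0,"linear": [0,0,0],"twist": 0},{"grip": 0,"linear": [0,0,0],"twist": 0}]'

```text
clock: 1.6
eef_pos: [0.4739, 0.312, 0.1801]
tool_rot: [0.57, -0.427, 0.424, -0.559]
ft_force: [0.4, 0.4, -0.1]
grip_width: 0.0853
```

```bash
python3 - <<'E'
from h import *
plan((.484,.312),.15,16)
b,_=bot.camera("side");a,_=bot.camera("top")
c=lambda im,x,y,w,h:cv2.resize(im[y:y+h,x:x+w],(400,400),interpolation=cv2.INTER_CUBIC)
cv2.imwrite("pics/m2.png",np.hstack([c(a,165,215,80,80),c(b,270,190,110,110)]))
plan((.484,.312),.15,16)
E
```

```text
t 1.6 tcp [0.4739 0.312  0.1801] jawyaw 16.01 down [-0.013 -0.01  -1.   ] xaxis [ 0.276 -0.961  0.006] d [ 0.0101  0.     -0.0301] shift/0.2 [0.0129 0.1497 0.0509] yaw diff rad -0.0002 twist units (about tool y, sign flipped if y down) 0.0001 F [ 0.36  0.37 -0.07] w 0.0853 j6 1.87
t 1.7 tcp [0.4736 0.3123 0.1805] jawyaw 16.07 down [-0.012 -0.01  -1.   ] xaxis [ 0.277 -0.961  0.006] d [ 0.0104 -0.0003 -0.0305] shift/0.2 [0.015  0.1517 0.0517] yaw diff rad -0.0012 twist units (about tool y, sign flipped if y down) 0.0006 F [-0.81  0.66  0.41] w 0.0854 j6 1.87
```

View pics/m2.png

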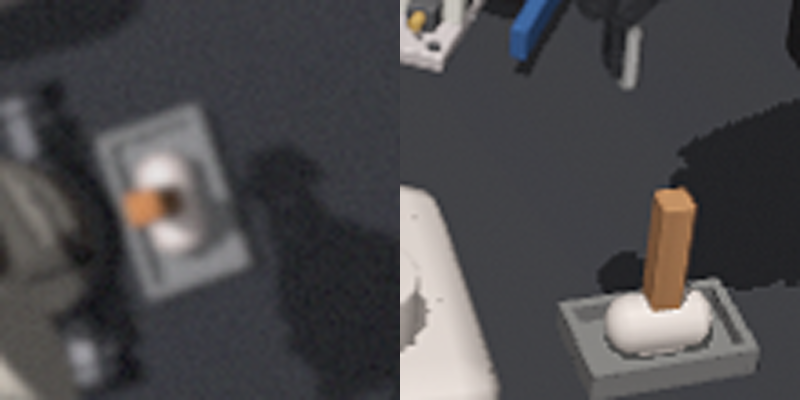

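```bash
python3 - <<'E'
from h import *
o=bot.get_obs();p=o["eef_pos"];M=R.from_quat(o["tool_rot"]).as_matrix()
P=[p,p+.043*M[:,2],p-.043*M[:,2],[.484,.312,.108]]
print(px("top",P),px("side",P))
for n in("top","side"):
    im,d=bot.camera(n); uv,Q=cloud(n,d)
    s=(np.linalg.norm(Q[:,:2]-p[:2],axis=1)<.08)&(Q[:,2]>.14)&(Q[:,2]<.25); q=(Q[s]-p)@M; print(n,s.sum())
    for y in np.arange(-.06,.03,.01):
        k=abs(q[:,1]-y)<.005
        if k.any():print(round(y,3),k.sum(),q[k].min(0).round(3),q[k].max(0).round(3))
    s=(abs(Q[:,0]-.485)<.05)&(abs(Q[:,1]-.31)<.03)&(Q[:,2]>.085)&(Q[:,2]<.118);q=Q[s];print("handle",len(q),q.min(0).round(3),q.max(0).round(3),((q.min(0)+q.max(0))/2).round(4))
    if n=="side": cv2.imwrite("pics/s3.png",im)
E
```

```text
[[186.44134693 261.56248595]
 [181.70258832 244.99581803]
 [191.20138278 278.23422235]
 [192.34772718 256.31864331]] [[355.28952305 214.91835224]
 [332.73478096 217.56097329]
 [377.34883604 212.32174034]
 [345.35127619 245.45653656]]
top 117
-0.06 54 [-0.009 -0.065 -0.07 ] [ 0.012 -0.055  0.075]
-0.05 4 [-0.004 -0.054 -0.047] [ 0.01  -0.045  0.047]
-0.04 7 [ 0.005 -0.045 -0.047] [ 0.01  -0.036  0.05 ]
-0.03 9 [ 0.005 -0.034 -0.054] [ 0.01  -0.026  0.054]
-0.02 5 [ 0.005 -0.025 -0.044] [ 0.01  -0.019  0.048]
handle 56 [0.474 0.3   0.085] [0.493 0.321 0.112] [0.4835 0.3103 0.0987]
side 675
-0.06 141 [-0.015 -0.065 -0.072] [ 0.012 -0.055  0.075]
-0.05 98 [-0.013 -0.055 -0.056] [ 0.011 -0.045  0.059]
-0.04 109 [-0.013 -0.045 -0.055] [ 0.009 -0.035  0.059]
-0.03 103 [-0.013 -0.035 -0.056] [ 0.012 -0.025  0.058]
-0.02 61 [-0.013 -0.025 -0.054] [ 0.014 -0.015  0.056]
-0.01 1 [ 0.002 -0.015 -0.043] [ 0.002 -0.015 -0.043]
handle 159 [0.474 0.299 0.085] [0.495 0.321 0.112] [0.4848 0.3101 0.0986]
```

View pics/s3.png

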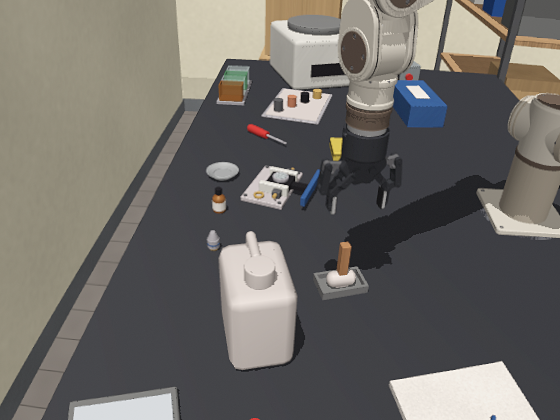

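Request:
move_arm --increments '[{"grip": 0,"linear": [0.022,0.15,0.05],"twist": 0},{"grip": 0,"linear": [0,0.17,0.005],"twist": 0},{"grip": 0,"linear": [0,0.17,0.005],"twist": 0},{"grip": 0,"linear": [0,0.12,0.005],"twist": 0},{"grip": 0,"linear": [0,0,0],"twist": 0}]'

```text
clock: 2.3
eef_pos: [0.4882, 0.317, 0.0624]
tool_rot: [0.567, -0.423, 0.424, -0.566]
ft_force: [-0.6, -0.5, 0.7]
grip_width: 0.0855
```

```bash
python3 -c "
from h import *
plan((.484,.3105),.047,16)"
```

```text
t 2.3 tcp [0.4882 0.317  0.0624] jawyaw 16.45 down [ 0.001 -0.001 -1.   ] xaxis [ 0.283 -0.959  0.001] d [-0.0042 -0.0065 -0.0154] shift/0.2 [ 0.025   0.0771 -0.0293] yaw diff rad -0.0079 twist units (about tool y, sign flipped if y down) 0.0039 F [-0.62 -0.49  0.7 ] w 0.0855 j6 1.86
```

Request:
move_arm --increments '[{"grip": 0,"linear": [0.025,0.05,-0.028],"twist": 0},{"grip": 0,"linear": [0,0.02,0],"twist": 0},{"grip": 0,"linear": [0,0,0],"twist": 0},{"grip": 0,"linear": [0,0,0],"twist": 0},{"grip": 0,"linear": [0,0,0],"twist": 0}]'

```text
clock: 2.8
eef_pos: [0.4868, 0.3149, 0.0552]
tool_rot: [-0.564, 0.421, -0.424, 0.57]
ft_force: [0.2, -0.8, -0.8]
grip_width: 0.0857
```

```bash
python3 -c "
from h import *
plan((.484,.3105),.047,16)"
```

```text
t 2.8 tcp [0.4868 0.3149 0.0552] jawyaw 16.64 down [ 0.009  0.005 -1.   ] xaxis [ 0.286 -0.958 -0.002] d [-0.0028 -0.0044 -0.0082] shift/0.2 [ 0.017   0.0406 -0.0201] yaw diff rad -0.0111 twist units (about tool y, sign flipped if y down) 0.0056 F [ 0.17 -0.83 -0.78] w 0.0857 j6 1.85
```

Request:
move_arm --increments '[{"grip": 0,"linear": [0.017,0.04,-0.02],"twist": 0},{"grip": 0,"linear": [0.01,0.03,-0.012],"twist": 0},{"grip": 0,"linear": [0.006,0.015,-0.006],"twist": 0},{"grip": 0,"linear": [0,0,0],"twist": 0},{"grip": 0,"linear": [0,0,0],"twist": 0}]'

```text
clock: 3.3
eef_pos: [0.4818, 0.3061, 0.0379]
tool_rot: [-0.563, 0.421, -0.424, 0.571]
ft_force: [0.7, 0.6, 0.1]
grip_width: 0.0852
```

```bash
python3 -c "
from h import *
plan((.484,.3105),.047,16)"
```

```text
t 3.3 tcp [0.4818 0.3061 0.0379] jawyaw 16.63 down [ 0.011  0.006 -1.   ] xaxis [ 0.286 -0.958 -0.003] d [0.0022 0.0044 0.0091] shift/0.2 [-0.018  -0.0455  0.0172] yaw diff rad -0.011 twist units (about tool y, sign flipped if y down) 0.0055 F [0.69 0.61 0.05] w 0.0852 j6 1.85
```

Request:
move_arm --increments '[{"grip": 0,"linear": [-0.009,-0.023,0.009],"twist": 0},{"grip": 0,"linear": [-0.009,-0.023,0.009],"twist": 0},{"grip": 0,"linear": [0,0,0],"twist": 0},{"grip": 0,"linear": [0,0,0],"twist": 0},{"grip": 0,"linear": [0,0,0],"twist": 0}]'

```text
clock: 3.8
eef_pos: [0.4852, 0.3116, 0.0487]
tool_rot: [-0.562, 0.42, -0.424, 0.572]
ft_force: [1.9, -0.3, -0.3]
grip_width: 0.0857
```

```bash
python3 -c "
from h import *
plan((.484,.3105),.047,16)"
```

```text
t 3.8 tcp [0.4852 0.3116 0.0487] jawyaw 16.64 down [ 0.013  0.007 -1.   ] xaxis [ 0.286 -0.958 -0.003] d [-0.0012 -0.0011 -0.0017] shift/0.2 [ 0.0038  0.0083 -0.0076] yaw diff rad -0.0111 twist units (about tool y, sign flipped if y down) 0.0055 F [ 1.93 -0.29 -0.26] w 0.0857 j6 1.85
```

Request:
move_arm --increments '[{"grip": 1,"linear": [0,0,0],"twist": 0},{"grip": 1,"linear": [0,0,0],"twist": 0},{"grip": 1,"linear": [0,0,0],"twist": 0},{"grip": 1,"linear": [0,0,0],"twist": 0},{"grip": 1,"linear": [0,0,0],"twist": 0}]'

```text
clock: 4.3
eef_pos: [0.4848, 0.3114, 0.0483]
tool_rot: [-0.563, 0.421, -0.424, 0.571]
ft_force: [0.4, -0.1, 0.3]
grip_width: 0.0173
```

Request:
move_arm --increments '[{"grip": 1,"linear": [0,0,0],"twist": 0},{"grip": 1,"linear": [0,0,0],"twist": 0},{"grip": 1,"linear": [0,0,0],"twist": 0},{"grip": 1,"linear": [0,0,0],"twist": 0},{"grip": 1,"linear": [0,0,0],"twist": 0}]'

```text
clock: 4.8
eef_pos: [0.4848, 0.3114, 0.0483]
tool_rot: [-0.563, 0.421, -0.424, 0.571]
ft_force: [0.7, -0.0, 0.2]
grip_width: 0.0173
```

```bash
python3 -c "
from h import *
plan((.484,.3105),.147,16)"
```

```text
t 4.8 tcp [0.4848 0.3114 0.0483] jawyaw 16.63 down [ 0.012  0.007 -1.   ] xaxis [ 0.286 -0.958 -0.003] d [-0.0008 -0.0009  0.0987] shift/0.2 [ 0.0015 -0.4933  0.0015] yaw diff rad -0.011 twist units (about tool y, sign flipped if y down) 0.0055 F [ 0.65 -0.01  0.25] w 0.0173 j6 1.85
```

Request:
move_arm --increments '[{"grip": 1,"linear": [0,-0.06,0],"twist": 0},{"grip": 1,"linear": [0,-0.1,0],"twist": 0},{"grip": 1,"linear": [0,-0.13,0],"twist": 0},{"grip": 1,"linear": [0,-0.13,0],"twist": 0},{"grip": 1,"linear": [0,-0.1,0],"twist": 0}]'

```text
clock: 5.3
eef_pos: [0.4803, 0.3085, 0.1535]
tool_rot: [-0.566, 0.422, -0.423, 0.568]
ft_force: [0.8, 0.5, -2.2]
grip_width: 0.0174
```

Request:
move_arm --increments '[{"grip": 1,"linear": [0.15,0,-0.02],"twist": 0},{"grip": 1,"linear": [0.22,0,-0.04],"twist": 0},{"grip": 1,"linear": [0.22,0,-0.04],"twist": 0},{"grip": 1,"linear": [0.22,0,-0.04],"twist": 0},{"grip": 1,"linear": [0.15,0,-0.02],"twist": 0}]'

```text
clock: 5.8
eef_pos: [0.5088, 0.1161, 0.1618]
tool_rot: [-0.564, 0.416, -0.422, 0.575]
ft_force: [0.4, 0.6, -0.8]
grip_width: 0.0175
```

Request:
move_arm --increments '[{"grip": 1,"linear": [0,0,0],"twist": 0.07},{"grip": 1,"linear": [0,0,0],"twist": 0.07},{"grip": 1,"linear": [0,0,0],"twist": 0.07},{"grip": 1,"linear": [0,0,0],"twist": 0.07},{"grip": 1,"linear": [0,0,0],"twist": 0}]'

```text
clock: 6.3
eef_pos: [0.5092, 0.1093, 0.166]
tool_rot: [0.416, -0.565, 0.569, -0.429]
ft_force: [0.8, 0.6, -0.4]
grip_width: 0.0174
```

```bash
python3 -c "
from h import *
plan((.5188,.0583),.12,-16)
im,d=bot.camera('side');cv2.imwrite('pics/s4.png',im[60:360,150:550])"
```

```text
t 6.3 tcp [0.5092 0.1093 0.166 ] jawyaw -16.66 down [ 0.019  0.007 -1.   ] xaxis [-0.287 -0.958 -0.012] d [ 0.0096 -0.051  -0.046 ] shift/0.2 [0.2331 0.2293 0.1156] yaw diff rad 0.0116 twist units (about tool y, sign flipped if y down) -0.0058 F [ 0.75  0.63 -0.35] w 0.0174 j6 2.07
```

View pics/s4.png

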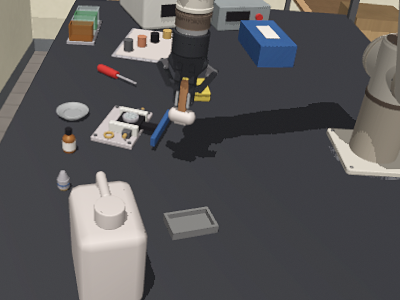

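Request:
move_arm --increments '[{"grip": 1,"linear": [0.08,0.06,0.02],"twist": 0},{"grip": 1,"linear": [0.08,0.07,0.025],"twist": 0},{"grip": 1,"linear": [0.07,0.07,0.02],"twist": 0},{"grip": 1,"linear": [0,0.03,0],"twist": 0},{"grip": 1,"linear": [0,0,0],"twist": 0}]'

```text
clock: 6.85
eef_pos: [0.5108, 0.0621, 0.121]
tool_rot: [0.419, -0.561, 0.566, -0.436]
ft_force: [-0.6, 0.1, -1.0]
grip_width: 0.0174
```

```bash
python3 -c "
from h import *
plan((.509,.061),.0545,-16)"
```

```text
t 6.85 tcp [0.5108 0.0621 0.121 ] jawyaw -15.6 down [ 0.023  0.008 -1.   ] xaxis [-0.269 -0.963 -0.014] d [-0.0018 -0.0011 -0.0665] shift/0.2 [ 0.0123  0.3321 -0.0136] yaw diff rad -0.007 twist units (about tool y, sign flipped if y down) 0.0035 F [-0.58  0.15 -0.96] w 0.0174 j6 1.96
```

Request:
move_arm --increments '[{"grip": 1,"linear": [0,0.07,-0.01],"twist": 0},{"grip": 1,"linear": [0,0.09,-0.005],"twist": 0},{"grip": 1,"linear": [0,0.08,-0.005],"twist": 0},{"grip": 1,"linear": [0,0.05,0],"twist": 0},{"grip": 1,"linear": [0,0,0],"twist": 0}]'

```text
clock: 7.35
eef_pos: [0.5117, 0.0678, 0.0654]
tool_rot: [0.419, -0.558, 0.565, -0.441]
ft_force: [-0.2, 0.3, -1.9]
grip_width: 0.0173
```

```bash
python3 - <<'E'
from h import *
plan((.509,.061),.0545,-16)
a,d=bot.camera('top')
def bar(a):
    im=a.astype(int);B=(im[:,:,0]>im[:,:,2]*2)&(im[:,:,0]>70)
    v,u=np.nonzero(B[195:245,280:350]);w=on_z("top",np.c_[u+280,v+195],.04);return cv2.minAreaRect(w[:,:2].astype(np.float32)*1000),len(w)
print(bar(a))
E
```

```text
t 7.35 tcp [0.5117 0.0678 0.0654] jawyaw -15.05 down [ 0.03   0.011 -0.999] xaxis [-0.259 -0.966 -0.018] d [-0.0027 -0.0068 -0.0109] shift/0.2 [ 0.0375  0.0537 -0.0055] yaw diff rad -0.0165 twist units (about tool y, sign flipped if y down) 0.0083 F [-0.22  0.33 -1.86] w 0.0173 j6 1.96
(((547.4088134765625, -25.852867126464844), (135.86618041992188, 15.824755668640137), 74.47010803222656), 193)
```

Request:
move_arm --increments '[{"grip": 1,"linear": [0.018,0.025,0.01],"twist": 0.004},{"grip": 1,"linear": [0.02,0.03,0.02],"twist": 0.004},{"grip": 1,"linear": [0.01,0.01,0.02],"twist": 0},{"grip": 1,"linear": [0,0,0],"twist": 0},{"grip": 1,"linear": [0,0,0],"twist": 0}]'

```text
clock: 7.9
eef_pos: [0.523, 0.0554, 0.055]
tool_rot: [0.413, -0.56, 0.569, -0.438]
ft_force: [-0.3, -0.0, -0.8]
grip_width: 0.0173
```

```bash
python3 - <<'E'
from h import *
plan((.5332,.0541),.0545,-16)
for i in range(4): 
  bot.camera('top') if i==3 else None
im,d=bot.camera('side');cv2.imwrite('pics/s5.png',cv2.resize(im[140:240,230:370],None,fx=5,fy=5,interpolation=cv2.INTER_CUBIC))
E
```

```text
t 7.9 tcp [0.523  0.0554 0.055 ] jawyaw -16.03 down [ 0.037  0.012 -0.999] xaxis [-0.275 -0.961 -0.021] d [ 0.0102 -0.0013 -0.0005] shift/0.2 [-0.0079  0.0043  0.0505] yaw diff rad 0.0005 twist units (about tool y, sign flipped if y down) -0.0003 F [-0.31 -0.01 -0.83] w 0.0173 j6 1.95
```

View pics/s5.png

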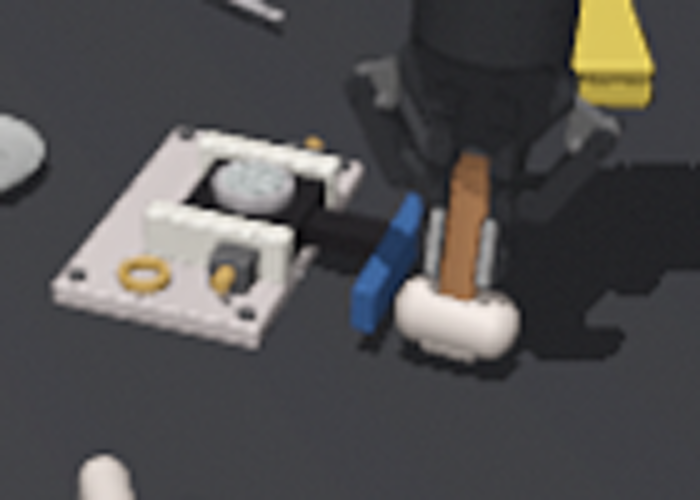

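Request:
move_arm --increments '[{"grip": 1,"linear": [0,0,0.01],"twist": 0},{"grip": 1,"linear": [0,0,0.01],"twist": 0},{"grip": 1,"linear": [0,0,0.01],"twist": 0},{"grip": 1,"linear": [0,0,0],"twist": 0},{"grip": 1,"linear": [0,0,0],"twist": 0}]'

```text
clock: 8.5
eef_pos: [0.5295, 0.054, 0.0558]
tool_rot: [0.412, -0.56, 0.569, -0.439]
ft_force: [0.6, 0.5, -0.3]
grip_width: 0.0176
```

Request:
move_arm --increments '[{"grip": 1,"linear": [0,0,0.005],"twist": 0},{"grip": 1,"linear": [0,0,0.005],"twist": 0},{"grip": 1,"linear": [0,0,0.005],"twist": 0},{"grip": 1,"linear": [0,0,0.005],"twist": 0},{"grip": 1,"linear": [0,0,0.005],"twist": 0}]'

```text
clock: 9.0
eef_pos: [0.5318, 0.0531, 0.0551]
tool_rot: [0.414, -0.561, 0.568, -0.438]
ft_force: [-2.6, 1.6, -0.1]
grip_width: 0.0169
```

```bash
cat >> h.py <<'E'
C=np.array([.5497,-.0183]);EX=np.array([.9605,-.278]);EY=np.array([.278,.9605])
def st():
    "handle position in carrier-start axes (mm): s = gap of head end to initial rear face, l lateral from centre line"
    for _ in range(1):
        o=bot.get_obs();p=np.array(o["eef_pos"]);M=R.from_quat(o["tool_rot"]).as_matrix();q=p[:2]-C
        F=o["ft_force"];print("t %.2f s %.1f l %.1f z %.1f Fx %.2f Fy %.2f Fz %.2f yaw %.1f tilt %s"%(o["clock"],(q@EX+.036)*1e3,q@EY*1e3,p[2]*1e3,F[:2]@EX,F[:2]@EY,F[2],np.degrees(np.arctan2(M[1,2],M[0,2])),M[:2,1].round(3)))
E
python3 -c "
from h import *
st()"
```

```text
t 9.00 s -1.1 l 63.6 z 55.1 Fx -2.93 Fy 0.85 Fz -0.07 yaw -15.9 tilt [0.032 0.013]
```

Request:
move_arm --increments '[{"grip": 1,"linear": [0,0,0.007],"twist": 0},{"grip": 1,"linear": [0,0,0.007],"twist": 0},{"grip": 1,"linear": [0,0,0.007],"twist": 0},{"grip": 1,"linear": [0,0,0.007],"twist": 0},{"grip": 1,"linear": [0,0,0.007],"twist": 0}]'

```text
clock: 9.5
eef_pos: [0.5322, 0.0524, 0.0529]
tool_rot: [-0.418, 0.565, -0.564, 0.435]
ft_force: [-4.7, 1.8, 0.5]
grip_width: 0.0173
```

```bash
python3 -c "
from h import *
st()"
```

```text
t 9.50 s -0.5 l 63.0 z 52.9 Fx -5.02 Fy 0.38 Fz 0.48 yaw -15.9 tilt [0.018 0.016]
```

Request:
move_arm --increments '[{"grip": 1,"linear": [0,-0.003,0.009],"twist": 0},{"grip": 1,"linear": [0,-0.003,0.009],"twist": 0},{"grip": 1,"linear": [0,-0.003,0.009],"twist": 0},{"grip": 1,"linear": [0,-0.003,0.009],"twist": 0},{"grip": 1,"linear": [0,-0.003,0.009],"twist": 0}]'

```text
clock: 10.0
eef_pos: [0.5335, 0.052, 0.0532]
tool_rot: [-0.422, 0.569, -0.558, 0.432]
ft_force: [-5.1, 2.6, -0.5]
grip_width: 0.0171
```

```bash
python3 -c "
from h import *
st()"
```

```text
t 10.00 s 0.9 l 63.0 z 53.2 Fx -5.64 Fy 1.10 Fz -0.49 yaw -15.7 tilt [0.002 0.021]
```

Request:
move_arm --increments '[{"grip": 1,"linear": [0,-0.003,0.011],"twist": 0},{"grip": 1,"linear": [0,-0.003,0.011],"twist": 0},{"grip": 1,"linear": [0,-0.003,0.011],"twist": 0},{"grip": 1,"linear": [0,-0.003,0.011],"twist": 0},{"grip": 1,"linear": [0,-0.003,0.011],"twist": 0}]'

```text
clock: 10.5
eef_pos: [0.5355, 0.0521, 0.053]
tool_rot: [-0.426, 0.575, -0.552, 0.429]
ft_force: [-5.2, 3.1, 0.0]
grip_width: 0.0175
```

```bash
python3 -c "
from h import *
st()"
```

```text
t 10.50 s 2.8 l 63.7 z 53.0 Fx -5.83 Fy 1.51 Fz 0.01 yaw -15.6 tilt [-0.017  0.028]
```

Request:
move_arm --increments '[{"grip": 1,"linear": [0,-0.004,0.013],"twist": 0},{"grip": 1,"linear": [0,-0.004,0.013],"twist": 0},{"grip": 1,"linear": [0,-0.004,0.013],"twist": 0},{"grip": 1,"linear": [0,-0.004,0.013],"twist": 0},{"grip": 1,"linear": [0,-0.004,0.013],"twist": 0}]'

```text
clock: 11.0
eef_pos: [0.5374, 0.0525, 0.0532]
tool_rot: [-0.432, 0.581, -0.543, 0.425]
ft_force: [-6.1, 3.1, 0.8]
grip_width: 0.0171
```

```bash
python3 -c "
from h import *
st()"
```

```text
t 11.00 s 4.5 l 64.6 z 53.2 Fx -6.70 Fy 1.34 Fz 0.77 yaw -15.3 tilt [-0.041  0.036]
```

Request:
move_arm --increments '[{"grip": 1,"linear": [0,-0.002,0.016],"twist": 0},{"grip": 1,"linear": [0,-0.002,0.016],"twist": 0},{"grip": 1,"linear": [0,-0.002,0.016],"twist": 0},{"grip": 1,"linear": [0,0,0.014],"twist": 0},{"grip": 1,"linear": [0,0,0.014],"twist": 0}]'

```text
clock: 11.5
eef_pos: [0.5391, 0.0522, 0.0499]
tool_rot: [-0.439, 0.589, -0.534, 0.419]
ft_force: [-6.6, 2.9, 0.2]
grip_width: 0.0174
```

```bash
python3 -c "
from h import *
st()"
```

```text
t 11.50 s 6.3 l 64.8 z 49.9 Fx -7.15 Fy 0.92 Fz 0.25 yaw -15.2 tilt [-0.069  0.044]
```

Request:
move_arm --increments '[{"grip": 1,"linear": [0,0,-0.03],"twist": 0},{"grip": 1,"linear": [0,0,-0.04],"twist": 0},{"grip": 1,"linear": [0,0,-0.04],"twist": 0},{"grip": 1,"linear": [0,0,0],"twist": 0},{"grip": 1,"linear": [0,0,0],"twist": 0}]'

```text
clock: 12.0
eef_pos: [0.521, 0.0573, 0.0528]
tool_rot: [-0.437, 0.586, -0.537, 0.421]
ft_force: [0.2, -0.7, -1.1]
grip_width: 0.0173
```

```bash
cat >> h.py <<'E'
def carrier():
    "bar line from top view: blue pixels -> PCA line in world, at z=.04; carrier pose relative to guide axes"
    a,_=bot.camera("top"); im=a.astype(int);B=(im[:,:,0]>im[:,:,2]*2)&(im[:,:,0]>70)
    v,u=np.nonzero(B[180:250,270:360]);w=on_z("top",np.c_[u+270,v+180],.04)[:,:2]
    f=cv2.fitLine(w.astype(np.float32),cv2.DIST_HUBER,0,.01,.01).ravel();d=f[:2]*np.sign(f[1]);q=(f[2:]-C)
    yaw=np.degrees(np.arctan2(-d[0],d[1])); 
    s=[]
    for l in(-.065,0,.065):  # forward displacement where line crosses lateral l
        k=(l-q@EY)/(d@EY); s.append(((q+k*d)@EX*1e3).round(2))
    L=(w-C)@EY*1e3; print("bar n",len(w),"yaw %.2f"%yaw,"fwd at right/mid/left",s,"lateral seen",L.min().round(),L.max().round())
E
python3 -c "
from h import *
st();carrier()
# same on the initial picture
import h
class F: pass
a=np.load('topim0.npy'); b=h.bot
class X:
    camera=lambda s,n:(a,None)
    camera_params=lambda s,n:b.camera_params(n)
h.bot=X(); carrier()"
```

```text
t 12.00 s -12.6 l 64.7 z 52.8 Fx 0.42 Fy -0.58 Fz -1.10 yaw -15.2 tilt [-0.059  0.041]
bar n 67 yaw -21.71 fwd at right/mid/left [np.float64(-2.57), np.float64(3.76), np.float64(10.09)] lateral seen -70.0 -23.0
bar n 276 yaw -16.12 fwd at right/mid/left [np.float64(0.05), np.float64(0.03), np.float64(-0.0)] lateral seen -76.0 76.0
```

Request:
move_arm --increments '[{"grip": 1,"linear": [0,0.015,0],"twist": 0},{"grip": 1,"linear": [0,0.02,0],"twist": 0},{"grip": 1,"linear": [0,0.015,0],"twist": 0},{"grip": 1,"linear": [0,0.01,0],"twist": 0},{"grip": 1,"linear": [0,0.01,0],"twist": 0}]'

```text
clock: 12.55
eef_pos: [0.522, 0.0578, 0.0428]
tool_rot: [-0.435, 0.585, -0.538, 0.422]
ft_force: [-6.1, -0.6, 17.0]
grip_width: 0.0174
```

```bash
python3 -c "
from h import *
st()"
```

```text
t 12.55 s -11.8 l 65.4 z 42.8 Fx -5.65 Fy -2.30 Fz 17.00 yaw -15.2 tilt [-0.055  0.042]
```

Request:
move_arm --increments '[{"grip": 1,"linear": [0,0.01,0],"twist": 0},{"grip": 1,"linear": [0,0.01,0],"twist": 0},{"grip": 1,"linear": [0,0.01,0],"twist": 0},{"grip": 1,"linear": [0,0.01,0],"twist": 0},{"grip": 1,"linear": [0,0.01,0],"twist": 0}]'

```text
clock: 13.05
eef_pos: [0.5218, 0.0577, 0.0428]
tool_rot: [-0.434, 0.585, -0.54, 0.423]
ft_force: [-4.6, -0.4, 14.6]
grip_width: 0.0173
```

```bash
python3 -c "
from h import *
st();o=bot.get_obs();print(o['joint_pos'],o['ft_torque'])"
```

```text
t 13.05 s -11.9 l 65.3 z 42.8 Fx -4.30 Fy -1.67 Fz 14.56 yaw -15.3 tilt [-0.05   0.042]
[ 0.08365372  0.47996846 -0.17263611  0.96472296  0.04587923  1.92143269] [-0.12546344  1.17529703  0.04146544]
```

Request:
move_arm --increments '[{"grip": 1,"linear": [0,-0.05,-0.02],"twist": 0},{"grip": 1,"linear": [0.12,-0.015,0],"twist": 0},{"grip": 1,"linear": [0.17,0,0],"twist": 0},{"grip": 1,"linear": [0.17,0,0],"twist": 0},{"grip": 1,"linear": [0.12,0,0],"twist": 0}]'

```text
clock: 13.55
eef_pos: [0.4893, -0.0534, 0.0547]
tool_rot: [-0.435, 0.582, -0.539, 0.427]
ft_force: [0.9, 1.1, -1.2]
grip_width: 0.0174
```

```bash
python3 -c "
from h import *
st();carrier()"
```

```text
t 13.55 s -12.3 l -50.5 z 54.7 Fx 0.56 Fy 1.27 Fz -1.24 yaw -14.8 tilt [-0.046  0.042]
bar n 216 yaw -19.16 fwd at right/mid/left [np.float64(-2.44), np.float64(0.99), np.float64(4.42)] lateral seen -40.0 79.0
```

Request:
move_arm --increments '[{"grip": 1,"linear": [0.04,0,0.01],"twist": 0},{"grip": 1,"linear": [0.03,0,0.015],"twist": 0.006},{"grip": 1,"linear": [0,0,0.015],"twist": 0.006},{"grip": 1,"linear": [0,0,0],"twist": 0},{"grip": 1,"linear": [0,0,0],"twist": 0}]'

```text
clock: 14.1
eef_pos: [0.4932, -0.0731, 0.0538]
tool_rot: [-0.427, 0.588, -0.546, 0.418]
ft_force: [-0.4, 0.3, -2.2]
grip_width: 0.0172
```

```bash
python3 -c "
from h import *
st()"
```

```text
t 14.10 s -3.0 l -68.4 z 53.8 Fx -0.43 Fy 0.19 Fz -2.18 yaw -16.6 tilt [-0.046  0.04 ]
```

Request:
move_arm --increments '[{"grip": 1,"linear": [0,0,0.01],"twist": 0},{"grip": 1,"linear": [0,0,0.012],"twist": 0},{"grip": 1,"linear": [0,0,0.014],"twist": 0},{"grip": 1,"linear": [0,0,0.016],"twist": 0},{"grip": 1,"linear": [0,0,0.016],"twist": 0}]'

```text
clock: 14.6
eef_pos: [0.5, -0.0744, 0.0508]
tool_rot: [-0.431, 0.591, -0.541, 0.414]
ft_force: [-5.1, 0.0, -0.2]
grip_width: 0.0175
```

```bash
python3 -c "
from h import *
st()"
```

```text
t 14.60 s 3.9 l -67.7 z 50.8 Fx -4.90 Fy -1.38 Fz -0.19 yaw -16.4 tilt [-0.062  0.043]
```

Request:
move_arm --increments '[{"grip": 1,"linear": [0,-0.006,0.015],"twist": 0},{"grip": 1,"linear": [0,-0.006,0.016],"twist": 0},{"grip": 1,"linear": [0,-0.004,0.016],"twist": 0},{"grip": 1,"linear": [0,-0.004,0.016],"twist": 0},{"grip": 1,"linear": [0,-0.004,0.016],"twist": 0}]'

```text
clock: 15.1
eef_pos: [0.5047, -0.0787, 0.0502]
tool_rot: [-0.438, 0.597, -0.535, 0.407]
ft_force: [-7.1, 0.8, 0.3]
grip_width: 0.0169
```

```bash
python3 -c "
from h import *
st();carrier()"
```

```text
t 15.10 s 9.6 l -70.5 z 50.2 Fx -7.03 Fy -1.18 Fz 0.33 yaw -16.5 tilt [-0.087  0.044]
bar n 232 yaw -13.45 fwd at right/mid/left [np.float64(7.07), np.float64(4.02), np.float64(0.96)] lateral seen -51.0 72.0
```

Request:
move_arm --increments '[{"grip": 1,"linear": [0,0,-0.15],"twist": 0},{"grip": 1,"linear": [0,0,-0.2],"twist": 0},{"grip": 1,"linear": [0,0,0],"twist": 0},{"grip": 1,"linear": [0,0,0],"twist": 0},{"grip": 1,"linear": [-0.1,0,0],"twist": 0}]'

```text
clock: 15.65
eef_pos: [0.4484, -0.0417, 0.0573]
tool_rot: [-0.434, 0.595, -0.539, 0.409]
ft_force: [0.0, -0.5, -1.2]
grip_width: 0.0175
```

```bash
python3 -c "
from h import *
st()"
```

```text
t 15.65 s -54.8 l -50.6 z 57.3 Fx 0.17 Fy -0.43 Fz -1.23 yaw -16.7 tilt [-0.075  0.042]
```

Request:
move_arm --increments '[{"grip": 1,"linear": [-0.17,0,0.02],"twist": 0},{"grip": 1,"linear": [-0.17,0,0.02],"twist": 0},{"grip": 1,"linear": [-0.17,0,0.02],"twist": 0},{"grip": 1,"linear": [-0.08,0,0.02],"twist": 0},{"grip": 1,"linear": [0,0,0.02],"twist": 0}]'

```text
clock: 16.15
eef_pos: [0.5164, 0.0708, 0.0609]
tool_rot: [-0.428, 0.591, -0.543, 0.415]
ft_force: [0.3, 0.2, -2.1]
grip_width: 0.0174
```

```bash
python3 -c "
from h import *
st();print(bot.get_obs()['joint_pos'].round(3));carrier()"
```

```text
t 16.15 s -20.7 l 76.3 z 60.9 Fx 0.24 Fy 0.30 Fz -2.08 yaw -16.7 tilt [-0.055  0.043]
[ 0.108  0.455 -0.158  1.008  0.049  1.97 ]
bar n 151 yaw -13.76 fwd at right/mid/left [np.float64(7.32), np.float64(4.61), np.float64(1.91)] lateral seen -80.0 -1.0
```

Request:
move_arm --increments '[{"grip": 1,"linear": [0.03,0.015,0.03],"twist": -0.005},{"grip": 1,"linear": [0.03,0.02,0.03],"twist": 0},{"grip": 1,"linear": [0,0.01,0.02],"twist": 0},{"grip": 1,"linear": [0,0,0.01],"twist": 0},{"grip": 1,"linear": [0,0,0],"twist": 0}]'

```text
clock: 16.7
eef_pos: [0.5319, 0.0479, 0.049]
tool_rot: [-0.429, 0.59, -0.543, 0.416]
ft_force: [0.5, 0.8, -0.8]
grip_width: 0.0171
```

```bash
python3 -c "
from h import *
st()"
```

```text
t 16.70 s 0.5 l 58.6 z 49.0 Fx 0.21 Fy 0.92 Fz -0.79 yaw -16.5 tilt [-0.054  0.042]
```

Request:
move_arm --increments '[{"grip": 1,"linear": [-0.03,-0.02,0],"twist": 0},{"grip": 1,"linear": [0,-0.004,0.013],"twist": 0},{"grip": 1,"linear": [0,-0.004,0.014],"twist": 0},{"grip": 1,"linear": [0,-0.004,0.016],"twist": 0},{"grip": 1,"linear": [0,-0.004,0.016],"twist": 0}]'

```text
clock: 17.2
eef_pos: [0.5393, 0.0524, 0.0546]
tool_rot: [-0.432, 0.594, -0.538, 0.414]
ft_force: [-4.7, 3.7, -2.2]
grip_width: 0.0172
```

```bash
python3 -c "
from h import *
st()"
```

```text
t 17.20 s 6.3 l 65.0 z 54.6 Fx -5.52 Fy 2.24 Fz -2.24 yaw -16.4 tilt [-0.068  0.046]
```

Request:
move_arm --increments '[{"grip": 1,"linear": [0,-0.004,0.016],"twist": 0},{"grip": 1,"linear": [0,-0.004,0.016],"twist": 0},{"grip": 1,"linear": [0,-0.004,0.016],"twist": 0},{"grip": 1,"linear": [0,-0.004,0.016],"twist": 0},{"grip": 1,"linear": [0,-0.004,0.016],"twist": 0}]'

```text
clock: 17.7
eef_pos: [0.5445, 0.0527, 0.0545]
tool_rot: [-0.438, 0.6, -0.529, 0.41]
ft_force: [-6.4, 3.4, 0.7]
grip_width: 0.0171
```

```bash
python3 -c "
from h import *
st();carrier()"
```

```text
t 17.70 s 11.3 l 66.7 z 54.5 Fx -7.13 Fy 1.43 Fz 0.66 yaw -16.1 tilt [-0.092  0.055]
bar n 48 yaw -20.59 fwd at right/mid/left [np.float64(5.01), np.float64(10.06), np.float64(15.11)] lateral seen -72.0 -41.0
```

Request:
move_arm --increments '[{"grip": 1,"linear": [0,0,-0.15],"twist": 0},{"grip": 1,"linear": [0,0,-0.17],"twist": 0},{"grip": 1,"linear": [0,0,0],"twist": 0},{"grip": 1,"linear": [0,0,0],"twist": 0},{"grip": 1,"linear": [0.1,0,0],"twist": 0}]'

```text
clock: 18.25
eef_pos: [0.4835, 0.0519, 0.0616]
tool_rot: [-0.436, 0.596, -0.532, 0.414]
ft_force: [-0.1, -0.6, -2.1]
grip_width: 0.017
```

Request:
move_arm --increments '[{"grip": 1,"linear": [0.17,0,0.02],"twist": 0},{"grip": 1,"linear": [0.17,0,0.02],"twist": 0},{"grip": 1,"linear": [0.14,0,0.02],"twist": 0},{"grip": 1,"linear": [0.05,0,0.02],"twist": 0},{"grip": 1,"linear": [0,0,0.02],"twist": 0}]'

```text
clock: 18.75
eef_pos: [0.4826, -0.0627, 0.059]
tool_rot: [-0.433, 0.592, -0.537, 0.417]
ft_force: [-0.6, 0.0, -0.8]
grip_width: 0.0169
```

```bash
python3 -c "
from h import *
st();carrier()"
```

```text
t 18.75 s -16.1 l -61.3 z 59.0 Fx -0.58 Fy -0.16 Fz -0.80 yaw -16.0 tilt [-0.064  0.048]
bar n 246 yaw -18.37 fwd at right/mid/left [np.float64(4.46), np.float64(6.99), np.float64(9.52)] lateral seen -53.0 79.0
```

Request:
move_arm --increments '[{"grip": 1,"linear": [0.02,0.008,0.03],"twist": 0},{"grip": 1,"linear": [0.01,0.012,0.03],"twist": 0},{"grip": 1,"linear": [0,0,0.02],"twist": 0},{"grip": 1,"linear": [0,0,0.008],"twist": 0},{"grip": 1,"linear": [0,0,0.005],"twist": 0}]'

```text
clock: 19.3
eef_pos: [0.5035, -0.0705, 0.0529]
tool_rot: [-0.434, 0.59, -0.536, 0.42]
ft_force: [-0.3, -0.9, -2.1]
grip_width: 0.0172
```

Request:
move_arm --increments '[{"grip": 1,"linear": [0,-0.004,0.013],"twist": 0},{"grip": 1,"linear": [0,-0.004,0.014],"twist": 0},{"grip": 1,"linear": [0,-0.004,0.016],"twist": 0},{"grip": 1,"linear": [0,-0.004,0.016],"twist": 0},{"grip": 1,"linear": [0,-0.004,0.016],"twist": 0}]'

```text
clock: 19.8
eef_pos: [0.5075, -0.0728, 0.0528]
tool_rot: [-0.44, 0.595, -0.53, 0.413]
ft_force: [-5.2, 1.5, -0.7]
grip_width: 0.017
```

```bash
python3 -c "
from h import *
st()"
```

```text
t 19.80 s 10.7 l -64.1 z 52.8 Fx -5.43 Fy -0.02 Fz -0.72 yaw -15.6 tilt [-0.085  0.051]
```

Request:
move_arm --increments '[{"grip": 1,"linear": [0,-0.004,0.018],"twist": 0},{"grip": 1,"linear": [0,-0.004,0.019],"twist": 0},{"grip": 1,"linear": [0,-0.004,0.019],"twist": 0},{"grip": 1,"linear": [0,-0.004,0.019],"twist": 0},{"grip": 1,"linear": [0,-0.004,0.018],"twist": 0}]'

```text
clock: 20.3
eef_pos: [0.5117, -0.0766, 0.0517]
tool_rot: [-0.447, 0.603, -0.523, 0.405]
ft_force: [-7.0, 1.1, 0.1]
grip_width: 0.0172
```

```bash
python3 -c "
from h import *
st();carrier()"
```

```text
t 20.30 s 15.7 l -66.6 z 51.7 Fx -7.05 Fy -0.86 Fz 0.07 yaw -15.7 tilt [-0.115  0.054]
bar n 224 yaw -13.56 fwd at right/mid/left [np.float64(12.51), np.float64(9.58), np.float64(6.64)] lateral seen -46.0 72.0
```

Request:
move_arm --increments '[{"grip": 1,"linear": [0,0,-0.15],"twist": 0},{"grip": 1,"linear": [0,0,-0.18],"twist": 0},{"grip": 1,"linear": [0,0,0],"twist": 0},{"grip": 1,"linear": [0,0,0],"twist": 0},{"grip": 1,"linear": [-0.1,0,0],"twist": 0}]'

```text
clock: 20.85
eef_pos: [0.457, -0.0414, 0.0608]
tool_rot: [-0.444, 0.601, -0.526, 0.406]
ft_force: [-0.0, 0.2, -1.5]
grip_width: 0.0174
```

Request:
move_arm --increments '[{"grip": 1,"linear": [-0.17,0,0.02],"twist": 0},{"grip": 1,"linear": [-0.17,0,0.02],"twist": 0},{"grip": 1,"linear": [-0.14,0,0.02],"twist": 0},{"grip": 1,"linear": [-0.05,0,0.02],"twist": 0},{"grip": 1,"linear": [0,0,0.02],"twist": 0}]'

```text
clock: 21.35
eef_pos: [0.5171, 0.0592, 0.0632]
tool_rot: [-0.44, 0.598, -0.529, 0.411]
ft_force: [-0.1, -0.5, -1.6]
grip_width: 0.0177
```

```bash
python3 -c "
from h import *
st();carrier()"
```

```text
t 21.35 s -16.9 l 65.4 z 63.2 Fx 0.10 Fy -0.54 Fz -1.64 yaw -15.9 tilt [-0.092  0.053]
bar n 90 yaw -13.71 fwd at right/mid/left [np.float64(13.51), np.float64(10.75), np.float64(7.99)] lateral seen -78.0 -23.0
```

Request:
move_arm --increments '[{"grip": 1,"linear": [0,0.015,0.035],"twist": 0},{"grip": 1,"linear": [0,0.02,0.035],"twist": 0},{"grip": 1,"linear": [0,0,0.025],"twist": 0},{"grip": 1,"linear": [0,0,0.01],"twist": 0},{"grip": 1,"linear": [0,0,0.005],"twist": 0}]'

```text
clock: 21.9
eef_pos: [0.5392, 0.0476, 0.0523]
tool_rot: [-0.438, 0.6, -0.531, 0.408]
ft_force: [0.3, 0.3, -1.1]
grip_width: 0.017
```

Request:
move_arm --increments '[{"grip": 1,"linear": [0,-0.004,0.014],"twist": 0},{"grip": 1,"linear": [0,-0.004,0.015],"twist": 0},{"grip": 1,"linear": [0,-0.004,0.017],"twist": 0},{"grip": 1,"linear": [0,-0.004,0.018],"twist": 0},{"grip": 1,"linear": [0,-0.004,0.018],"twist": 0}]'

```text
clock: 22.4
eef_pos: [0.5452, 0.0456, 0.0524]
tool_rot: [-0.443, 0.606, -0.523, 0.403]
ft_force: [-4.8, 4.0, -0.8]
grip_width: 0.0174
```

```bash
python3 -c "
from h import *
st()"
```

```text
t 22.40 s 13.9 l 60.1 z 52.4 Fx -5.68 Fy 2.53 Fz -0.76 yaw -16.2 tilt [-0.114  0.06 ]
```

Request:
move_arm --increments '[{"grip": 1,"linear": [0,-0.004,0.018],"twist": 0},{"grip": 1,"linear": [0,-0.004,0.018],"twist": 0},{"grip": 1,"linear": [0,-0.004,0.018],"twist": 0},{"grip": 1,"linear": [0,-0.004,0.018],"twist": 0},{"grip": 1,"linear": [0,-0.004,0.018],"twist": 0}]'

```text
clock: 22.9
eef_pos: [0.5489, 0.0456, 0.0516]
tool_rot: [-0.45, 0.614, -0.513, 0.397]
ft_force: [-6.3, 2.8, 1.6]
grip_width: 0.0172
```

```bash
python3 -c "
from h import *
st()"
```

```text
t 22.90 s 17.5 l 61.1 z 51.6 Fx -6.85 Fy 0.93 Fz 1.59 yaw -16.0 tilt [-0.145  0.069]
```

Request:
move_arm --increments '[{"grip": 1,"linear": [0,0,-0.15],"twist": 0},{"grip": 1,"linear": [0,0,-0.17],"twist": 0},{"grip": 1,"linear": [0,0,0],"twist": 0},{"grip": 1,"linear": [0,0,0],"twist": 0},{"grip": 1,"linear": [0.1,0,0],"twist": 0}]'

```text
clock: 23.4
eef_pos: [0.4842, 0.045, 0.0614]
tool_rot: [-0.45, 0.611, -0.514, 0.4]
ft_force: [0.2, -1.1, -0.8]
grip_width: 0.0173
```

Request:
move_arm --increments '[{"grip": 1,"linear": [0.17,0,0],"twist": 0},{"grip": 1,"linear": [0.17,0,0],"twist": 0},{"grip": 1,"linear": [0.14,0,0],"twist": 0},{"grip": 1,"linear": [0.05,0,0],"twist": 0},{"grip": 1,"linear": [0,0,0],"twist": 0}]'

```text
clock: 23.9
eef_pos: [0.4621, -0.0632, 0.0601]
tool_rot: [-0.447, 0.608, -0.518, 0.403]
ft_force: [-0.1, 0.1, -1.4]
grip_width: 0.0171
```

```bash
python3 -c "
from h import *
st();carrier()"
```

```text
t 23.90 s -35.7 l -67.5 z 60.1 Fx -0.17 Fy 0.10 Fz -1.38 yaw -15.8 tilt [-0.128  0.064]
bar n 255 yaw -18.02 fwd at right/mid/left [np.float64(10.18), np.float64(12.32), np.float64(14.45)] lateral seen -59.0 77.0
```

Request:
move_arm --increments '[{"grip": 1,"linear": [0,-0.2,0],"twist": 0},{"grip": 1,"linear": [0,-0.2,0],"twist": 0},{"grip": 1,"linear": [0,0,0],"twist": 0},{"grip": 1,"linear": [0,0,0],"twist": 0},{"grip": 1,"linear": [0,0,0],"twist": 0}]'

```text
clock: 24.45
eef_pos: [0.475, -0.0631, 0.1405]
tool_rot: [-0.449, 0.607, -0.515, 0.405]
ft_force: [-0.1, 0.1, -1.5]
grip_width: 0.0169
```

```bash
python3 -c "
from h import *
st()"
```

```text
t 24.45 s -23.2 l -63.8 z 140.5 Fx -0.14 Fy 0.10 Fz -1.45 yaw -15.4 tilt [-0.128  0.066]
```

Request:
move_arm --increments '[{"grip": 1,"linear": [0,0.08,0],"twist": 0},{"grip": 1,"linear": [0,0.08,0],"twist": 0},{"grip": 1,"linear": [0,0.08,0],"twist": 0},{"grip": 1,"linear": [0,0.08,0],"twist": 0},{"grip": 1,"linear": [0,0,0],"twist": 0}]'

```text
clock: 24.95
eef_pos: [0.4628, -0.0553, 0.0696]
tool_rot: [-0.452, 0.609, -0.512, 0.404]
ft_force: [-0.6, -0.8, -1.4]
grip_width: 0.0176
```

```bash
python3 -c "
from h import *
st()"
```

```text
t 24.95 s -37.1 l -59.7 z 69.6 Fx -0.38 Fy -0.91 Fz -1.36 yaw -15.1 tilt [-0.137  0.067]
```

Request:
move_arm --increments '[{"grip": 1,"linear": [0,0.06,0.02],"twist": 0},{"grip": 1,"linear": [0,0.05,0.02],"twist": 0},{"grip": 1,"linear": [0,0.015,0],"twist": 0},{"grip": 1,"linear": [0,0.012,-0.03],"twist": 0},{"grip": 1,"linear": [0,0.012,-0.03],"twist": 0}]'

```text
clock: 25.45
eef_pos: [0.4644, -0.0537, 0.044]
tool_rot: [-0.449, 0.604, -0.517, 0.408]
ft_force: [1.8, -0.6, 4.4]
grip_width: 0.0175
```

```bash
python3 -c "
from h import *
st()"
```

```text
t 25.45 s -36.1 l -57.7 z 44.0 Fx 1.91 Fy -0.06 Fz 4.39 yaw -15.1 tilt [-0.12   0.063]
```

Request:
move_arm --increments '[{"grip": 1,"linear": [0,0.012,-0.03],"twist": 0},{"grip": 1,"linear": [0,0.012,-0.03],"twist": 0},{"grip": 1,"linear": [0,0.012,-0.03],"twist": 0},{"grip": 1,"linear": [0,0.012,-0.03],"twist": 0},{"grip": 1,"linear": [0,0.012,-0.03],"twist": 0}]'

```text
clock: 25.95
eef_pos: [0.4529, -0.049, 0.0433]
tool_rot: [-0.439, 0.594, -0.529, 0.418]
ft_force: [3.8, -0.7, 6.4]
grip_width: 0.0169
```

```bash
python3 -c "
from h import *
st()"
```

```text
t 25.95 s -48.5 l -56.4 z 43.3 Fx 3.81 Fy 0.33 Fz 6.39 yaw -15.2 tilt [-0.08   0.055]
```

Request:
move_arm --increments '[{"grip": 1,"linear": [0,0.016,-0.03],"twist": 0},{"grip": 1,"linear": [0,0.016,-0.03],"twist": 0},{"grip": 1,"linear": [0,0.016,-0.03],"twist": 0},{"grip": 1,"linear": [0,0.016,-0.03],"twist": 0},{"grip": 1,"linear": [0,0.016,-0.03],"twist": 0}]'

```text
clock: 26.45
eef_pos: [0.45, -0.048, 0.0425]
tool_rot: [-0.427, 0.577, -0.547, 0.431]
ft_force: [4.3, -3.0, 11.4]
grip_width: 0.0172
```

Request:
move_arm --increments '[{"grip": 1,"linear": [0,0.016,-0.03],"twist": 0},{"grip": 1,"linear": [0,0.016,-0.03],"twist": 0},{"grip": 1,"linear": [0,0.016,-0.03],"twist": 0},{"grip": 1,"linear": [0,0,0],"twist": 0},{"grip": 1,"linear": [0,-0.05,0.05],"twist": 0}]'

```text
clock: 26.95
eef_pos: [0.456, -0.0501, 0.052]
tool_rot: [-0.42, 0.568, -0.557, 0.437]
ft_force: [0.4, -0.2, -1.1]
grip_width: 0.0175
```

```bash
python3 -c "
from h import *
st()"
```

```text
t 26.95 s -45.2 l -56.6 z 52.0 Fx 0.44 Fy -0.10 Fz -1.06 yaw -15.4 tilt [0.011 0.027]
```

Request:
move_arm --increments '[{"grip": 1,"linear": [0.015,0,0.05],"twist": 0},{"grip": 1,"linear": [0.015,-0.005,0.07],"twist": 0},{"grip": 1,"linear": [0.01,-0.005,0.06],"twist": 0},{"grip": 1,"linear": [0,0,0.02],"twist": 0},{"grip": 1,"linear": [0,0,0.01],"twist": 0}]'

```text
clock: 27.45
eef_pos: [0.4935, -0.0696, 0.0503]
tool_rot: [-0.422, 0.57, -0.555, 0.436]
ft_force: [0.4, 0.1, -1.3]
grip_width: 0.0171
```

```bash
python3 -c "
from h import *
st()"
```

```text
t 27.45 s -3.7 l -64.9 z 50.3 Fx 0.34 Fy 0.24 Fz -1.28 yaw -15.4 tilt [0.003 0.029]
```

Request:
move_arm --increments '[{"grip": 1,"linear": [0,-0.01,0.025],"twist": 0},{"grip": 1,"linear": [0,-0.01,0.025],"twist": 0},{"grip": 1,"linear": [0,0,0.012],"twist": 0},{"grip": 1,"linear": [0,0,0.01],"twist": 0},{"grip": 1,"linear": [0,0,0.01],"twist": 0}]'

```text
clock: 27.95
eef_pos: [0.5073, -0.0734, 0.0527]
tool_rot: [-0.423, 0.572, -0.553, 0.434]
ft_force: [-3.8, 1.6, -0.1]
grip_width: 0.0171
```

Request:
move_arm --increments '[{"grip": 1,"linear": [0,-0.004,0.015],"twist": 0},{"grip": 1,"linear": [0,-0.004,0.016],"twist": 0},{"grip": 1,"linear": [0,-0.004,0.018],"twist": 0},{"grip": 1,"linear": [0,-0.004,0.018],"twist": 0},{"grip": 1,"linear": [0,-0.004,0.018],"twist": 0}]'

```text
clock: 28.45
eef_pos: [0.5126, -0.0771, 0.0528]
tool_rot: [-0.429, 0.577, -0.547, 0.428]
ft_force: [-7.9, 0.3, -0.0]
grip_width: 0.0169
```

```bash
python3 -c "
from h import *
st()"
```

```text
t 28.45 s 16.7 l -66.8 z 52.8 Fx -7.70 Fy -1.90 Fz -0.03 yaw -15.4 tilt [-0.028  0.032]
```

Request:
move_arm --increments '[{"grip": 1,"linear": [0,-0.004,0.018],"twist": 0},{"grip": 1,"linear": [0,-0.004,0.018],"twist": 0},{"grip": 1,"linear": [0,-0.004,0.018],"twist": 0},{"grip": 1,"linear": [0,-0.004,0.018],"twist": 0},{"grip": 1,"linear": [0,-0.004,0.018],"twist": 0}]'

```text
clock: 28.95
eef_pos: [0.5151, -0.0799, 0.0517]
tool_rot: [-0.437, 0.586, -0.539, 0.419]
ft_force: [-8.5, 1.7, 1.4]
grip_width: 0.0174
```

```bash
python3 -c "
from h import *
st();carrier()"
```

```text
t 28.95 s 19.9 l -68.8 z 51.7 Fx -8.68 Fy -0.76 Fz 1.41 yaw -15.4 tilt [-0.06   0.038]
bar n 229 yaw -13.28 fwd at right/mid/left [np.float64(17.89), np.float64(14.64), np.float64(11.39)] lateral seen -50.0 72.0
```

Request:
move_arm --increments '[{"grip": 1,"linear": [0,0.03,-0.1],"twist": 0},{"grip": 1,"linear": [0,0.03,-0.04],"twist": 0},{"grip": 1,"linear": [0,0.014,-0.03],"twist": 0},{"grip": 1,"linear": [0,0.014,-0.03],"twist": 0},{"grip": 1,"linear": [0,0.014,-0.03],"twist": 0}]'

```text
clock: 29.5
eef_pos: [0.4885, -0.0718, 0.0425]
tool_rot: [-0.428, 0.575, -0.551, 0.428]
ft_force: [3.2, -2.8, 5.7]
grip_width: 0.0174
```

```bash
python3 -c "
from h import *
st()"
```

```text
t 29.50 s -7.9 l -68.4 z 42.5 Fx 3.83 Fy -1.80 Fz 5.75 yaw -15.5 tilt [-0.02   0.027]
```

Request:
move_arm --increments '[{"grip": 1,"linear": [0,-0.06,0],"twist": 0},{"grip": 1,"linear": [-0.14,-0.01,0.02],"twist": 0},{"grip": 1,"linear": [-0.18,0,0.02],"twist": 0},{"grip": 1,"linear": [-0.18,0,0.02],"twist": 0},{"grip": 1,"linear": [-0.13,0,0.02],"twist": 0}]'

```text
clock: 30.0
eef_pos: [0.5409, 0.0452, 0.0624]
tool_rot: [-0.425, 0.576, -0.553, 0.427]
ft_force: [-0.1, -0.1, -1.1]
grip_width: 0.0175
```

```bash
python3 -c "
from h import *
st();carrier()"
```

```text
t 30.00 s 10.0 l 58.5 z 62.4 Fx -0.07 Fy -0.09 Fz -1.14 yaw -15.9 tilt [-0.017  0.027]
bar n 80 yaw -11.89 fwd at right/mid/left [np.float64(18.49), np.float64(13.66), np.float64(8.83)] lateral seen -77.0 -33.0
```

Request:
move_arm --increments '[{"grip": 1,"linear": [-0.01,0.02,-0.02],"twist": 0},{"grip": 1,"linear": [-0.01,0.025,-0.005],"twist": 0},{"grip": 1,"linear": [0,0,0],"twist": 0},{"grip": 1,"linear": [0,0,0.01],"twist": 0},{"grip": 1,"linear": [0,0,0.012],"twist": 0}]'

```text
clock: 30.55
eef_pos: [0.5422, 0.053, 0.053]
tool_rot: [-0.425, 0.576, -0.551, 0.429]
ft_force: [0.1, -0.2, -1.2]
grip_width: 0.0172
```

```bash
python3 -c "
from h import *
st()"
```

```text
t 30.55 s 9.0 l 66.4 z 53.0 Fx 0.16 Fy -0.17 Fz -1.24 yaw -15.7 tilt [-0.017  0.03 ]
```

Request:
move_arm --increments '[{"grip": 1,"linear": [0,-0.004,0.015],"twist": 0},{"grip": 1,"linear": [0,-0.004,0.016],"twist": 0},{"grip": 1,"linear": [0,-0.004,0.018],"twist": 0},{"grip": 1,"linear": [0,-0.004,0.018],"twist": 0},{"grip": 1,"linear": [0,-0.004,0.018],"twist": 0}]'

```text
clock: 31.05
eef_pos: [0.551, 0.0488, 0.0541]
tool_rot: [-0.429, 0.581, -0.546, 0.424]
ft_force: [-4.7, 4.2, -1.0]
grip_width: 0.0177
```

```bash
python3 -c "
from h import *
st()"
```

```text
t 31.05 s 18.6 l 64.8 z 54.1 Fx -5.65 Fy 2.74 Fz -0.96 yaw -15.7 tilt [-0.035  0.036]
```

Next: finish this swing, then transfer to the right with a drag.

Request:
move_arm --increments '[{"grip": 1,"linear": [0,-0.004,0.018],"twist": 0},{"grip": 1,"linear": [0,-0.004,0.018],"twist": 0},{"grip": 1,"linear": [0,-0.004,0.018],"twist": 0},{"grip": 1,"linear": [0,-0.004,0.018],"twist": 0},{"grip": 1,"linear": [0,-0.004,0.018],"twist": 0}]'

```text
clock: 31.55
eef_pos: [0.554, 0.0483, 0.0531]
tool_rot: [-0.436, 0.591, -0.535, 0.418]
ft_force: [-7.6, 3.1, 0.4]
grip_width: 0.0175
```

```bash
python3 -c "
from h import *
st()"
```

```text
t 31.55 s 21.6 l 65.2 z 53.1 Fx -8.16 Fy 0.89 Fz 0.42 yaw -15.6 tilt [-0.069  0.048]
```

Request:
move_arm --increments '[{"grip": 1,"linear": [0,0.03,-0.12],"twist": 0},{"grip": 1,"linear": [0,0.03,-0.04],"twist": 0},{"grip": 1,"linear": [0,0.014,-0.03],"twist": 0},{"grip": 1,"linear": [0,0.014,-0.03],"twist": 0},{"grip": 1,"linear": [0,0.014,-0.03],"twist": 0}]'

```text
clock: 32.05
eef_pos: [0.5203, 0.0594, 0.0428]
tool_rot: [-0.428, 0.583, -0.545, 0.425]
ft_force: [1.6, -2.0, 5.2]
grip_width: 0.0172
```

Request:
move_arm --increments '[{"grip": 1,"linear": [0,-0.055,0],"twist": 0},{"grip": 1,"linear": [0.14,0,0.02],"twist": 0},{"grip": 1,"linear": [0.18,0,0.02],"twist": 0},{"grip": 1,"linear": [0.17,0,0.02],"twist": 0},{"grip": 1,"linear": [0.12,0,0.0],"twist": 0}]'

```text
clock: 32.55
eef_pos: [0.5059, -0.0632, 0.0548]
tool_rot: [-0.427, 0.579, -0.546, 0.431]
ft_force: [1.1, -0.1, -1.1]
grip_width: 0.0174
```

```bash
python3 -c "
from h import *
st();carrier()"
```

```text
t 32.55 s 6.4 l -55.3 z 54.8 Fx 1.11 Fy 0.24 Fz -1.15 yaw -15.3 tilt [-0.024  0.04 ]
bar n 233 yaw -18.61 fwd at right/mid/left [np.float64(14.82), np.float64(17.62), np.float64(20.42)] lateral seen -46.0 78.0
```

Request:
move_arm --increments '[{"grip": 1,"linear": [0.015,0,0.01],"twist": 0},{"grip": 1,"linear": [0.01,0,0.01],"twist": 0},{"grip": 1,"linear": [0,0,0.01],"twist": 0},{"grip": 1,"linear": [0,-0.003,0.013],"twist": 0},{"grip": 1,"linear": [0,-0.003,0.014],"twist": 0}]'

```text
clock: 33.1
eef_pos: [0.5137, -0.0746, 0.056]
tool_rot: [-0.427, 0.58, -0.546, 0.427]
ft_force: [-4.6, 1.0, -1.1]
grip_width: 0.0171
```

```bash
python3 -c "
from h import *
st()"
```

```text
t 33.10 s 17.0 l -64.1 z 56.0 Fx -4.72 Fy -0.36 Fz -1.12 yaw -15.6 tilt [-0.029  0.039]
```

Request:
move_arm --increments '[{"grip": 1,"linear": [0,-0.004,0.016],"twist": 0},{"grip": 1,"linear": [0,-0.004,0.017],"twist": 0},{"grip": 1,"linear": [0,-0.004,0.018],"twist": 0},{"grip": 1,"linear": [0,-0.004,0.018],"twist": 0},{"grip": 1,"linear": [0,-0.004,0.018],"twist": 0}]'

```text
clock: 33.6
eef_pos: [0.52, -0.0762, 0.0551]
tool_rot: [-0.435, 0.586, -0.539, 0.421]
ft_force: [-7.6, 0.5, -1.0]
grip_width: 0.0174
```

```bash
python3 -c "
from h import *
st();carrier()"
```

```text
t 33.60 s 23.5 l -63.9 z 55.1 Fx -7.42 Fy -1.66 Fz -0.98 yaw -15.4 tilt [-0.055  0.041]
bar n 233 yaw -14.05 fwd at right/mid/left [np.float64(22.29), np.float64(19.91), np.float64(17.54)] lateral seen -46.0 75.0
```

Request:
move_arm --increments '[{"grip": 1,"linear": [0,-0.003,0.018],"twist": 0},{"grip": 1,"linear": [0,-0.003,0.018],"twist": 0},{"grip": 1,"linear": [0,0.03,-0.12],"twist": 0},{"grip": 1,"linear": [0,0.035,-0.06],"twist": 0},{"grip": 1,"linear": [0,0.014,-0.03],"twist": 0}]'

```text
clock: 34.15
eef_pos: [0.4875, -0.0654, 0.0429]
tool_rot: [-0.436, 0.584, -0.539, 0.422]
ft_force: [4.4, -2.2, 8.0]
grip_width: 0.017
```

Request:
move_arm --increments '[{"grip": 1,"linear": [0,0.014,-0.03],"twist": 0},{"grip": 1,"linear": [0,0.014,-0.03],"twist": 0},{"grip": 1,"linear": [0,-0.055,0],"twist": 0},{"grip": 1,"linear": [-0.14,0,0],"twist": 0},{"grip": 1,"linear": [-0.17,0,0],"twist": 0}]'

```text
clock: 34.65
eef_pos: [0.5046, -0.0061, 0.058]
tool_rot: [-0.429, 0.579, -0.547, 0.427]
ft_force: [0.4, -0.1, -0.5]
grip_width: 0.0175
```

Request:
move_arm --increments '[{"grip": 1,"linear": [-0.18,0,0],"twist": 0},{"grip": 1,"linear": [-0.12,0,0],"twist": 0},{"grip": 1,"linear": [0,0,0],"twist": 0},{"grip": 1,"linear": [0,0,0],"twist": 0},{"grip": 1,"linear": [0,0,0],"twist": 0}]'

```text
clock: 35.15
eef_pos: [0.5248, 0.0583, 0.0627]
tool_rot: [-0.429, 0.577, -0.546, 0.43]
ft_force: [-0.1, 0.2, -1.6]
grip_width: 0.017
```

```bash
python3 -c "
from h import *
st();carrier()"
```

```text
t 35.15 s -9.2 l 66.6 z 62.7 Fx -0.19 Fy 0.17 Fz -1.62 yaw -15.2 tilt [-0.025  0.036]
bar n 129 yaw -14.45 fwd at right/mid/left [np.float64(24.56), np.float64(22.64), np.float64(20.71)] lateral seen -79.0 -11.0
```

Request:
move_arm --increments '[{"grip": 1,"linear": [0,0.015,0.035],"twist": 0},{"grip": 1,"linear": [0,0.02,0.035],"twist": 0},{"grip": 1,"linear": [0,0,0.03],"twist": 0},{"grip": 1,"linear": [0,0,0.015],"twist": 0},{"grip": 1,"linear": [0,0,0.01],"twist": 0}]'

```text
clock: 35.7
eef_pos: [0.55, 0.0477, 0.0537]
tool_rot: [-0.428, 0.579, -0.547, 0.428]
ft_force: [0.2, 0.4, -0.9]
grip_width: 0.0174
```

```bash
python3 -c "
from h import *
st()"
```

```text
t 35.70 s 18.0 l 63.5 z 53.7 Fx 0.12 Fy 0.47 Fz -0.91 yaw -15.5 tilt [-0.027  0.036]
```

Request:
move_arm --increments '[{"grip": 1,"linear": [0,-0.004,0.015],"twist": 0},{"grip": 1,"linear": [0,-0.004,0.016],"twist": 0},{"grip": 1,"linear": [0,-0.004,0.017],"twist": 0},{"grip": 1,"linear": [0,-0.004,0.018],"twist": 0},{"grip": 1,"linear": [0,-0.004,0.018],"twist": 0}]'

```text
clock: 36.2
eef_pos: [0.5634, 0.0439, 0.0556]
tool_rot: [-0.43, 0.581, -0.544, 0.426]
ft_force: [-0.3, -0.4, -0.4]
grip_width: 0.0173
```

```bash
python3 -c "
from h import *
st()"
```

```text
t 36.20 s 31.9 l 63.6 z 55.6 Fx -0.15 Fy -0.48 Fz -0.36 yaw -15.4 tilt [-0.036  0.038]
```

Request:
move_arm --increments '[{"grip": 1,"linear": [0,0,-0.1],"twist": 0},{"grip": 1,"linear": [0,0,-0.1],"twist": 0},{"grip": 1,"linear": [0.14,0,0],"twist": 0},{"grip": 1,"linear": [0.17,0,0],"twist": 0},{"grip": 1,"linear": [0.17,0,0],"twist": 0}]'

```text
clock: 36.7
eef_pos: [0.5088, -0.0381, 0.0582]
tool_rot: [-0.427, 0.574, -0.548, 0.433]
ft_force: [0.1, 0.1, -1.6]
grip_width: 0.0172
```

Request:
move_arm --increments '[{"grip": 1,"linear": [0.12,0,0],"twist": 0},{"grip": 1,"linear": [0,0,0],"twist": 0},{"grip": 1,"linear": [0,0,0],"twist": 0},{"grip": 1,"linear": [0,0,0],"twist": 0},{"grip": 1,"linear": [0,0,0],"twist": 0}]'

```text
clock: 37.2
eef_pos: [0.5071, -0.0668, 0.0602]
tool_rot: [-0.424, 0.572, -0.553, 0.434]
ft_force: [-0.1, 0.3, -1.4]
grip_width: 0.0174
```

```bash
python3 -c "
from h import *
st();carrier()
im,d=bot.camera('side');a,_=bot.camera('top')
cv2.imwrite('pics/f.png',np.hstack([cv2.resize(a[150:250,270:370],(400,400),interpolation=2),cv2.resize(im[140:240,220:320],(400,400),interpolation=2)]))"
```

```text
t 37.20 s 8.6 l -58.4 z 60.2 Fx -0.14 Fy 0.30 Fz -1.42 yaw -15.4 tilt [-0.005  0.03 ]
bar n 237 yaw -19.04 fwd at right/mid/left [np.float64(28.95), np.float64(32.23), np.float64(35.52)] lateral seen -47.0 80.0
```

View pics/f.png

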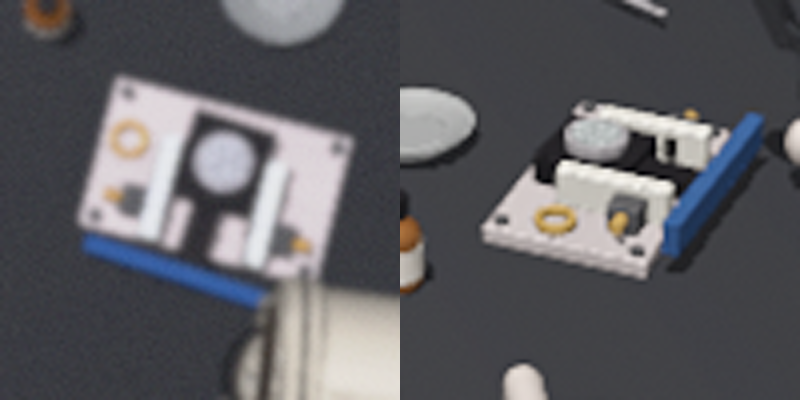

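Request:
move_arm --increments '[{"grip": 1,"linear": [0,-0.03,-0.05],"twist": 0},{"grip": 1,"linear": [0,-0.1,-0.05],"twist": 0},{"grip": 1,"linear": [0,-0.15,0],"twist": 0},{"grip": 1,"linear": [0,-0.15,0],"twist": 0},{"grip": 1,"linear": [0,-0.05,0],"twist": 0}]'

```text
clock: 37.85
eef_pos: [0.4819, -0.061, 0.1573]
tool_rot: [-0.427, 0.574, -0.549, 0.432]
ft_force: [1.2, 0.2, -1.0]
grip_width: 0.0173
```

Request:
move_arm --increments '[{"grip": 1,"linear": [-0.15,0,-0.03],"twist": 0},{"grip": 1,"linear": [-0.23,0,-0.06],"twist": 0},{"grip": 1,"linear": [-0.23,0,-0.06],"twist": 0},{"grip": 1,"linear": [-0.23,0,-0.06],"twist": 0},{"grip": 1,"linear": [-0.23,0,-0.06],"twist": 0}]'

```text
clock: 38.35
eef_pos: [0.486, 0.1612, 0.165]
tool_rot: [-0.423, 0.575, -0.553, 0.429]
ft_force: [1.3, 0.1, -1.7]
grip_width: 0.0174
```

Request:
move_arm --increments '[{"grip": 1,"linear": [-0.2,0,-0.06],"twist": 0},{"grip": 1,"linear": [0,0,0],"twist": -0.07},{"grip": 1,"linear": [0,0,0],"twist": -0.07},{"grip": 1,"linear": [0,0,0],"twist": -0.07},{"grip": 1,"linear": [0,0,0],"twist": -0.07}]'

```text
clock: 38.85
eef_pos: [0.4798, 0.2133, 0.1623]
tool_rot: [-0.568, 0.425, -0.403, 0.578]
ft_force: [0.4, -0.5, -1.3]
grip_width: 0.0169
```

```bash
python3 -c "
from h import *
plan((.4848,.3114),.11,16.6)"
```

```text
t 38.85 tcp [0.4798 0.2133 0.1623] jawyaw 18.31 down [-0.017  0.029 -0.999] xaxis [ 0.314 -0.949 -0.033] d [ 0.005   0.0981 -0.0523] shift/0.2 [-0.449   0.2751  0.1794] yaw diff rad -0.0298 twist units (about tool y, sign flipped if y down) 0.0149 F [ 0.44 -0.47 -1.34] w 0.0169 j6 1.65
```

Request:
move_arm --increments '[{"grip": 1,"linear": [-0.12,0,0.04],"twist": 0},{"grip": 1,"linear": [-0.17,0.05,0.06],"twist": 0.01},{"grip": 1,"linear": [-0.12,0.05,0.06],"twist": 0},{"grip": 1,"linear": [-0.02,0.02,0.02],"twist": 0},{"grip": 1,"linear": [0,0,0],"twist": 0}]'

```text
clock: 39.35
eef_pos: [0.4831, 0.3084, 0.1362]
tool_rot: [-0.567, 0.431, -0.407, 0.572]
ft_force: [-0.4, -0.6, -1.1]
grip_width: 0.0171
```

```bash
python3 -c "
from h import *
plan((.4848,.3114),.08,16.6)"
```

```text
t 39.35 tcp [0.4831 0.3084 0.1362] jawyaw 17.3 down [-0.023  0.025 -0.999] xaxis [ 0.297 -0.954 -0.031] d [ 0.0017  0.003  -0.0562] shift/0.2 [-0.003   0.2812  0.0164] yaw diff rad -0.0122 twist units (about tool y, sign flipped if y down) 0.0061 F [-0.4  -0.63 -1.15] w 0.0171 j6 1.82
```

Request:
move_arm --increments '[{"grip": 1,"linear": [0,0.07,0.008],"twist": 0},{"grip": 1,"linear": [0,0.1,0.008],"twist": 0},{"grip": 1,"linear": [0,0.08,0.005],"twist": 0},{"grip": 1,"linear": [0,0.03,0],"twist": 0},{"grip": 1,"linear": [0,0,0],"twist": 0}]'

```text
clock: 39.85
eef_pos: [0.4844, 0.3065, 0.0788]
tool_rot: [-0.568, 0.432, -0.408, 0.57]
ft_force: [-0.1, 0.8, -1.3]
grip_width: 0.0173
```

```bash
python3 -c "
from h import *
plan((.4848,.3114),.0505,16.6)"
```

```text
t 39.85 tcp [0.4844 0.3065 0.0788] jawyaw 17.13 down [-0.024  0.022 -0.999] xaxis [ 0.294 -0.955 -0.029] d [ 0.0004  0.0049 -0.0283] shift/0.2 [-0.0187  0.1419  0.0114] yaw diff rad -0.0093 twist units (about tool y, sign flipped if y down) 0.0047 F [-0.1   0.85 -1.33] w 0.0173 j6 1.82
```

Request:
move_arm --increments '[{"grip": 1,"linear": [-0.01,0.05,0.006],"twist": 0},{"grip": 1,"linear": [-0.012,0.05,0.005],"twist": 0},{"grip": 1,"linear": [0,0.03,0],"twist": 0},{"grip": 1,"linear": [0,0.01,0],"twist": 0},{"grip": 1,"linear": [0,0,0],"twist": 0}]'

```text
clock: 40.35
eef_pos: [0.4857, 0.3122, 0.0508]
tool_rot: [-0.566, 0.431, -0.409, 0.571]
ft_force: [-0.2, 0.6, -1.3]
grip_width: 0.0173
```

```bash
python3 -c "
from h import *
plan((.4848,.3114),.0485,16.6)"
```

```text
t 40.35 tcp [0.4857 0.3122 0.0508] jawyaw 17.07 down [-0.022  0.024 -0.999] xaxis [ 0.293 -0.956 -0.029] d [-0.0009 -0.0008 -0.0023] shift/0.2 [ 0.0027  0.0115 -0.0052] yaw diff rad -0.0082 twist units (about tool y, sign flipped if y down) 0.0041 F [-0.19  0.62 -1.27] w 0.0173 j6 1.83
```

Within 1 mm laterally; lower till it touches, then release.

Request:
move_arm --increments '[{"grip": 1,"linear": [0,0.008,0],"twist": 0},{"grip": 1,"linear": [0,0.008,0],"twist": 0},{"grip": 1,"linear": [0,0,0],"twist": 0},{"grip": 1,"linear": [0,0,0],"twist": 0},{"grip": 1,"linear": [0,0,0],"twist": 0}]'

```text
clock: 40.85
eef_pos: [0.4865, 0.3129, 0.0491]
tool_rot: [-0.565, 0.431, -0.409, 0.572]
ft_force: [-0.3, 0.1, -2.2]
grip_width: 0.0173
```

Request:
move_arm --increments '[{"grip": 0,"linear": [0,0,0],"twist": 0},{"grip": 0,"linear": [0,0,0],"twist": 0},{"grip": 0,"linear": [0,0,0],"twist": 0},{"grip": 0,"linear": [0,0,0],"twist": 0},{"grip": 0,"linear": [0,0,0],"twist": 0}]'

```text
clock: 41.35
eef_pos: [0.4873, 0.3134, 0.0498]
tool_rot: [-0.565, 0.431, -0.41, 0.572]
ft_force: [-0.4, -0.2, 0.1]
grip_width: 0.0851
```

Request:
move_arm --increments '[{"grip": 0,"linear": [0,0,0],"twist": 0},{"grip": 0,"linear": [0,0,0],"twist": 0},{"grip": 0,"linear": [0,0,0],"twist": 0},{"grip": 0,"linear": [0,0,0],"twist": 0},{"grip": 0,"linear": [0,0,0],"twist": 0}]'

```text
clock: 41.85
eef_pos: [0.4873, 0.3134, 0.0498]
tool_rot: [-0.565, 0.431, -0.41, 0.572]
ft_force: [-0.3, -0.0, -0.3]
grip_width: 0.0854
```

```bash
python3 -c "
from h import *
plan((.4848,.3114),.17,16.6)"
```

```text
t 41.85 tcp [0.4873 0.3134 0.0498] jawyaw 17.07 down [-0.018  0.027 -0.999] xaxis [ 0.293 -0.956 -0.031] d [-0.0025 -0.002   0.1202] shift/0.2 [-0.0126 -0.6006 -0.0202] yaw diff rad -0.0083 twist units (about tool y, sign flipped if y down) 0.0041 F [-0.25 -0.03 -0.31] w 0.0854 j6 1.83
```

Request:
move_arm --increments '[{"grip": 0,"linear": [0,-0.08,0],"twist": 0},{"grip": 0,"linear": [0,-0.15,0],"twist": 0},{"grip": 0,"linear": [0,-0.2,0],"twist": 0},{"grip": 0,"linear": [0,-0.2,0],"twist": 0},{"grip": 0,"linear": [0,-0.1,0],"twist": 0}]'

```text
clock: 42.35
eef_pos: [0.4867, 0.3075, 0.1952]
tool_rot: [0.569, -0.432, 0.408, -0.568]
ft_force: [0.2, 0.8, 1.0]
grip_width: 0.0851
```

Request:
move_arm --increments '[{"grip": 0,"linear": [0,0,-0.15],"twist": 0},{"grip": 0,"linear": [0,0,-0.2],"twist": 0},{"grip": 0,"linear": [0,0,-0.15],"twist": 0},{"grip": 0,"linear": [0,0,0],"twist": 0},{"grip": 0,"linear": [0,0,0],"twist": 0}]'

```text
clock: 42.85
eef_pos: [0.3915, 0.2788, 0.2021]
tool_rot: [-0.565, 0.431, -0.41, 0.572]
ft_force: [-0.2, -0.9, 0.4]
grip_width: 0.085
```

```bash
python3 - <<'E'
from h import *
st();carrier()
im,d=bot.camera('side');a,dt=bot.camera('top')
c=lambda i,x,y,w:cv2.resize(i[y:y+w,x:x+w],(390,390),interpolation=2)
cv2.imwrite('pics/g.png',np.hstack([c(a,270,150,100),c(im,290,220,90)]))
uv,Q=cloud('side',d);s=(abs(Q[:,0]-.485)<.06)&(abs(Q[:,1]-.31)<.04)&(Q[:,2]>.085)&(Q[:,2]<.13);q=Q[s];print(len(q),q.min(0).round(3),q.max(0).round(3),((q.min(0)+q.max(0))/2).round(4))
# 4x: plate corners & bar using top pose recompute in guide frame
r=np.load('topim0.npy')
E
```

```text
t 42.85 s -198.5 l 241.4 z 202.1 Fx 0.02 Fy -0.90 Fz 0.39 yaw 17.0 tilt [-0.018  0.027]
bar n 278 yaw -19.19 fwd at right/mid/left [np.float64(28.71), np.float64(32.17), np.float64(35.63)] lateral seen -69.0 80.0
163 [0.477 0.304 0.085] [0.498 0.325 0.112] [0.4873 0.3148 0.0986]
```

View pics/g.png

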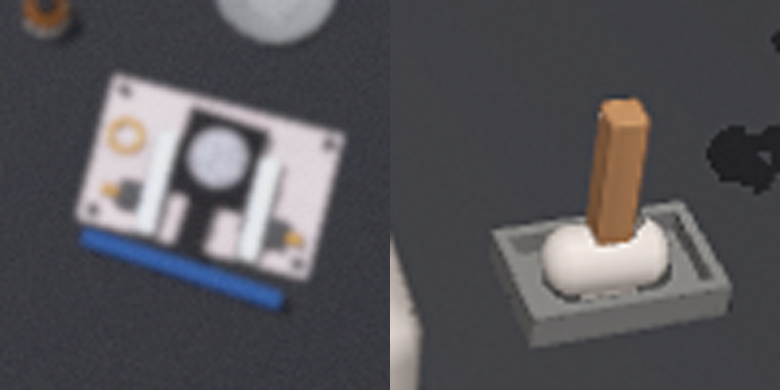

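```bash
python3 -c "
from h import *
g=np.array([.6219,-.0397]);ex=np.array([np.cos(np.radians(-15.4)),np.sin(np.radians(-15.4))])
p=on_z('top',[(325.3,189.9),(322.6,201.3)],.04)[:,:2];print((p-g)@ex)
bot.job_done();print(bot.get_obs()['clock'])"
```

```text
[0.04177546 0.00857135]
the job is handed in; nothing more can be done
the job is handed in; nothing more can be done
```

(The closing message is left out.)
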